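# Date a carton from the tight rack

## Task

The lowest of the five cartons in the rack needs a date: tip it forward by its top edge until it leans on the rack's front rail, then take it by the sides of its spine, lift it out and stand it upright in the date coder's bay, between the guides with a narrow face close up against the window. Then press the trigger on top of the coder to its halfway stop, pause there for about a second, press it fully down and let it come back up. Never press it fully without the carton in the bay, and leave the other cartons upright in their slots and everything else where it stands.

Things in the scene. Friction and masses are not known exactly. Their poses are not given: they have to be found in the camera images.
- low_carton_center (a point): (mm) centre (half-way up) of the carton to be dated, the lowest of the row: closed plain cardboard carton, 90 deep (its x) x 44 wide (its y) x 175 high (its z), 0.17 to 0.31 kg, stiff. In the rack its spine (a 44 x 175 narrow face) looks to its -x, the rack's front. It may start in any of the rack's five slots
- low_carton_foot (a point): (mm) the same carton: middle of the bottom edge of its spine face (45 in front of the centre, 87.5 below it); the edge on which it tips forward. Same axes as the carton
- carton0_center (a point): (mm) centre of another upright cardboard carton in the row, 90 x 44 x 192 high (x, y, z), otherwise like the one to be dated
- carton1_center (a point): (mm) centre of another upright cardboard carton in the row, 90 x 44 x 196 high (x, y, z), otherwise like the one to be dated
- carton2_center (a point): (mm) centre of another upright cardboard carton in the row, 90 x 44 x 200 high (x, y, z), otherwise like the one to be dated
- carton3_center (a point): (mm) centre of another upright cardboard carton in the row, 90 x 44 x 204 high (x, y, z), otherwise like the one to be dated
- rack: (mm) fixed steel rack with five cartons side by side along its y, spines to its -x (front, to the robot). Origin on the table under mid row. Carton centres at x 0, y -98, -49, 0, 49, 98; floor plate 6 high, x -105 to 60. Cartons stand 5 apart: no room for a finger. Dividers 2 thick, 56 high; end panels at y +-126, 136 high; back panel at x 50 only 46 high: rear top edges (x 45) are reachable from behind
- rack_rail (a point): (mm) middle of the rack's round front rail (diameter 8, along the rack's y, at rack x -95, 66 high). A toe lip (5 high, rack x -52) stops the cartons' feet. A carton tipped forward on its spine's bottom edge past its balance point (about 0.47 rad) comes to rest leaning on the rail at about 0.69 rad and stays there
- coder: (mm) fixed date coder. Origin on the table below the window. Housing: x 0 to 105, y -60 to 60, 140 high; its flat front face (x 0, with the window) looks to -x. The bay lies before it: a flat plate 8 above the table, x -115 to 0, between two guides 60 apart (inner faces y +-30, 8 thick, tops 28 above the table, x -112 to -8), open above and to -x
- bay (a point): (mm) middle of the place in the coder's bay, on the plate's top: under the centre of a carton that stands against the window with its 90 side along the coder's x (coder x -45, y 0, 8 above the table)
- trigger_top (a point): (mm) centre of the top of the trigger's round cap (diameter 40), on top of the coder's housing, 55 behind the window plane and 164 above the table when released; pressed straight down. The cap stands in a collar of diameter 52
- trigger_cap (a joint): first stage of the trigger: 0 released, 0.008 m = cap down to the halfway stop; sprung, 1.5 N rising to 3 N; at the halfway stop the cap still stands 4 mm above the collar
- trigger_collar (a joint): second stage: cap and collar go down together, 0 up, 0.010 m = fully down; it begins to move only at about 9 N and needs about 11.5 N at the bottom. Both stages spring back when let go
- bottle_a: (mm) bystander: squeeze bottle, diameter 56, 170 high, beside the coder; origin at its underside
- bottle_b: (mm) bystander: squeeze bottle, diameter 56, 170 high; origin at its underside
- shaker: (mm) bystander: metal shaker, diameter 60, 105 high; origin at its underside
- sauce_cup: (mm) bystander: steel cup, diameter 68, 45 high; origin at its underside
- pan: (mm) bystander: empty steel food pan, 70 x 130 x 60 high, behind the rack; origin at its underside
- turner: (mm) bystander: small kitchen turner lying flat on the table, about 170 long along its x; origin under its middle
There are look-alikes about, which are no part of the job. Leave any blue look-alike of the part that bears carton2_center alone.

How it is judged:
On the way, in this order (a step that is already met when the one before it is completed fails the run):
1. the lowest carton is tipped forward by at least 0.5 rad with its foot still in the rack (angle between low_carton_center's own z axis and vertical between 0.5 and 0.85 rad and x of low_carton_center in the frame of rack below -0.03 m and height (world z) of low_carton_foot below 0.022 m and x of low_carton_foot in the frame of rack between -0.06 and 0 m and y of low_carton_foot in the frame of rack between -0.125 and 0.125 m), for 0.2 s.
2. the carton stands upright in the coder's bay against the window (x of low_carton_center in the frame of coder between -0.06 and -0.038 m and y of low_carton_center in the frame of coder between -0.012 and 0.012 m and angle between low_carton_center's own z axis and vertical below 0.06 rad and angle between the x axis of low_carton_center and the x axis of coder, either way round below 0.2 rad and height (world z) of low_carton_center below 0.103 m), for 0.3 s.
3. the trigger is held at its halfway stop for 0.6 s, the carton in the bay (all of step 2 and value of joint trigger_cap above 0.0055 m and value of joint trigger_collar below 0.0025 m), for 0.6 s.
4. the trigger is pressed fully down, the carton in the bay (all of step 2 and value of joint trigger_cap above 0.0055 m and value of joint trigger_collar above 0.008 m), for 0.1 s.
At the end, for the whole second after the job is handed in: Lowest carton upright (0.06 rad) and released in the bay between the guides, turned at most 0.2 rad, its narrow face within 15 mm of the window; trigger back up (both stages within 2 mm); the other four cartons upright (0.1 rad) and within 25 mm of their starts (all of step 2 and value of joint each of trigger_cap, trigger_collar below 0.002 m and angle between each of carton0_center, carton1_center, carton2_center, carton3_center's own z axis and vertical below 0.1 rad and distance of each of carton0_center, carton1_center, carton2_center, carton3_center from where it was at the start of the episode below 0.025 m); the robot touches nothing.
It fails at once if trigger pressed fully with no carton in the bay (value of joint trigger_collar above 0.008 m and not (x of low_carton_center in the frame of coder between -0.06 and -0.038 m and y of low_carton_center in the frame of coder between -0.012 and 0.012 m and angle between low_carton_center's own z axis and vertical below 0.06 rad and angle between the x axis of low_carton_center and the x axis of coder, either way round below 0.2 rad and height (world z) of low_carton_center below 0.103 m)).
It fails at once if another carton knocked over or pulled out (angle between any of carton0_center, carton1_center, carton2_center, carton3_center's own z axis and vertical above 0.4 rad or distance of any of carton0_center, carton1_center, carton2_center, carton3_center from where it was at the start of the episode above 0.06 m).
It fails at once if a bystander pushed away by more than 40 mm or knocked over (distance of any of bottle_a, bottle_b, shaker, sauce_cup, pan, turner from where it was at the start of the episode above 0.04 m or angle between any of bottle_a, bottle_b, shaker, sauce_cup, pan's own z axis and vertical above 0.6 rad).
It also fails if it takes over 70 s, if anything falls off the work surface, if the arm or the gripper's body presses on something with over 40 N, if the wrist force passes 120 N, or if a joint passes its speed limit or range.

## Robot

A 6-joint arm with a two-finger parallel gripper is mounted at the origin on the work surface. World frame = base frame: x ahead of the robot, y to its left, z up, the work surface at z = 0. Lengths are in m, angles in rad, forces in N, time in s.
With the tool pointing down it reaches from about 0.35 to 0.975 m from the base axis. Payload 4.9 kg.
Tool frame: the origin (TCP) lies midway between the tips of the shut fingers; the grasp point (between the pads) lies 19 mm behind it; x points along the fingers, y is the direction in which the jaws open and shut, and the axes are right-handed (so a half turn about x gives the same grasp; the last joint's range is limited). The gripper opens to 85 mm and grips with 20 to 120 N. Pads are 22 mm wide; open, the fingers measure 114 mm over their backs; the gripper's body (76 mm by 85 mm) begins 54 mm behind the grasp point. The pads swing forward as they close: fully open they stand 13 mm farther back than shut.
Start: joints at [-1.269, 0.053, 1.613, -0, 1.476, -0.119], TCP at [0.255, -0.57, 0.231] pointing down, gripper open.
Joint ranges: [-3.01, 3.01], [-1.01, 2.22], [0.06, 2.58], [-1.02, 4.17], [0.09, 2.62], [-3.14, 3.14]. Speed limits (rad/s): [2.57, 2.57, 3.14, 3.14, 3.14, 3.14].

## Interface

Orientations are given as a rotation vector (axis times angle).
In Python, from station import ctrl gives the robot as it stands.
- The arm moves only by the shell command python3 -m handwheel 'ROWS' [FORCE]. ROWS is JSON, a list of rows, each a list of 3 entries, a list of its own where there are three numbers: the finger opening in m, from 0 to 0.0854, then the shift along the tool's x, y, z in m, then the turn, a rotation vector about the tool's x, y, z in degrees. In form: [[claw, [dx, dy, dz], [ax, ay, az]], ...]. A call has 1 to 10 rows; each row shifts and turns the commanded pose from where the row before left it, along the tool's axes as they then stand; what a row does not reach is not made up. A row lasts 1/12 s, in which the tool goes at most 41.7 mm and 7.16 degrees, less where a joint would pass 70% of its speed; a pose out of reach is approached as far as the arm can. A call with a gripper value outside its range is refused whole. The fingers move at their own pace and stop on an object; FORCE is the grip in N (left out, the last holds). Time passes only in rows, so rows that do not move let the fingers close. It gives the time, the measured TCP pose, the force and the opening at its end, in the units of the state.
- ctrl.get_obs(): the state, without advancing time (a new reading comes with each control period).
- ctrl.get_image(name): name is "side" or "top" or "wrist"; returns the picture (400x640x3 uint8, red, green, blue); there is no depth.
- ctrl.camera_params(name): a dict with "vertical_fov" (degrees; the focal length in pixels is half the picture's height over the tangent of half this angle, whatever the lens; pixels are square), "cx", "cy" (the principal point, pixels), "rvec" (rotation vector, rad) and "tvec" (3), from world to camera coordinates, as OpenCV has them; the wrist camera has in their place "T_tool_cam" (4x4, takes a point from camera to tool coordinates, whose origin is the TCP and whose axes are the tool frame's). Camera axes: x right, y down, z forward; pixel columns grow to the right and rows downward; lengths in m; the calibration is good to about 2 mm. A picture is of the moment at which its call begins: read the wrist's pose just before it. camera_params takes no time and is no camera call.
- ctrl.finish_job(): hands the job in, once; it reports no verdict.
Trained networks look in the newest picture that a camera, given by its name, has taken for a name from the list of things; names that differ only in an ending like _2 or _b are one class to them, and where a whole thing is asked for, a point or a joint stands for the part that bears it (a point fixed in the world has none). Each returns a list of dicts, best first, with "score" (0 to 1); they miss things now and then, are a little off and sometimes report something else, mostly with a low value. They report only what shows in the picture. A call takes as long as a camera call. They do not tell look-alikes from the thing itself.
- ctrl.look_for(thing, camera): "box" ([centre column, centre row, width, height] in pixels, round what is visible of it).
- ctrl.silhouettes(thing, camera): "mask" (400x640 bool, what is visible of it) and "box" ([centre column, centre row, width, height] in pixels, round what is visible of it).
- ctrl.tip_of(thing, camera): "centre" ([row, column] in pixels: a listed point, or the origin of a listed thing).
The state is a dict: "t": time; "q": joint angles; "dq": joint speeds; "effort": joint torques, N m; "tool_pos": TCP position; "tool_rot": TCP orientation; "contact_force": force on the tool from outside, world axes, zero at the start; "wrist_torque": the same for the moment, N m; "opening": finger opening in m.
Only numpy, scipy, OpenCV 4.12 (cv2) and the standard library are available. Lean on these libraries where they do the work, as an engineer would, in place of code of your own. Each camera call takes 0.05 s, during which the arm holds its last target.

## Working session

There is one attempt and no reset: what is moved stays moved. The work goes in short steps, Python scripts to look and compute and a shell command to move; the robot and the scene stay as the last step left them, time stands still between calls to the robot, and variables do not carry over. Pictures are saved under pics/ and viewed, and the job is handed in when it is done.

```bash
ls; mkdir -p pics
python3 - <<'E'
from station import ctrl
import cv2,numpy as np
o=ctrl.get_obs(); print({k:np.round(v,3) for k,v in o.items()})
for n in ["side","top","wrist"]:
    im=ctrl.get_image(n); cv2.imwrite(f"pics/{n}0.png",im[:,:,::-1])
    print(n,ctrl.camera_params(n))
E
```

```text
pics
{'t': np.float64(0.0), 'q': array([-1.269,  0.053,  1.614,  0.   ,  1.476, -0.119]), 'dq': array([-0.001,  0.003,  0.001,  0.001,  0.   , -0.   ]), 'effort': array([-1.0000e-03, -3.9368e+01, -3.7018e+01, -0.0000e+00,  7.0000e-03,
        0.0000e+00]), 'tool_pos': array([ 0.255, -0.57 ,  0.23 ]), 'tool_rot': array([ 1.99 ,  0.427, -1.99 ]), 'contact_force': array([ 0.393, -0.606,  0.239]), 'wrist_torque': array([ 0.049, -0.013,  0.047]), 'opening': np.float64(0.085)}
side {'vertical_fov': 45.22047601857207, 'cx': 312.7280682822749, 'cy': 201.16421520198406, 'rvec': array([ 0.42545917, -2.79323487,  1.1077631 ]), 'tvec': array([0.51723622, 0.21560529, 1.15228623])}
top {'vertical_fov': 42.610601239327856, 'cx': 318.17205761087496, 'cy': 197.9550342835342, 'rvec': array([ 2.14347441, -2.14174621,  0.20337811]), 'tvec': array([-0.03223268,  0.52854587,  1.52895921])}
wrist {'vertical_fov': 61.49865248233774, 'cx': 315.0176353038788, 'cy': 199.2563936808306, 'T_tool_cam': array([[ 4.14795986e-04, -2.90998861e-01,  9.56723310e-01,
        -1.42296609e-01],
       [ 9.99999902e-01, -2.98730670e-05, -4.42645192e-04,
        -3.72880547e-04],
       [ 1.57389506e-04,  9.56723399e-01,  2.90998820e-01,
        -7.37993732e-02],
       [ 0.00000000e+00,  0.00000000e+00,  0.00000000e+00,
         1.00000000e+00]])}
```

View pics/side0.png

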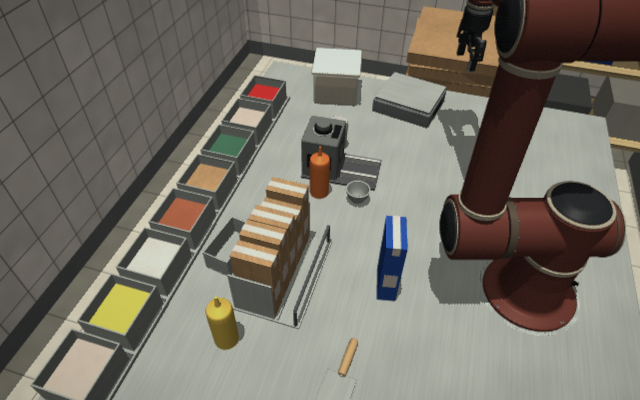

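View pics/top0.png

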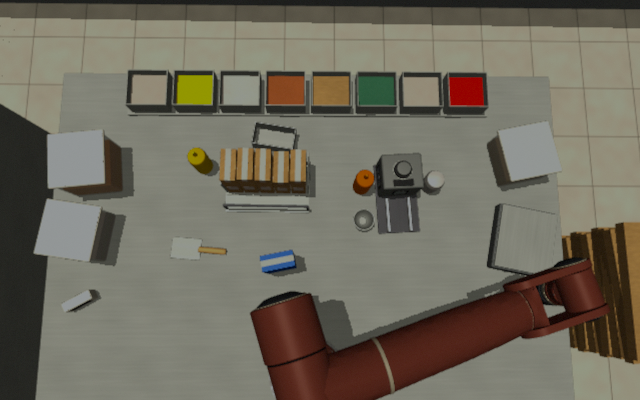

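View pics/wrist0.png

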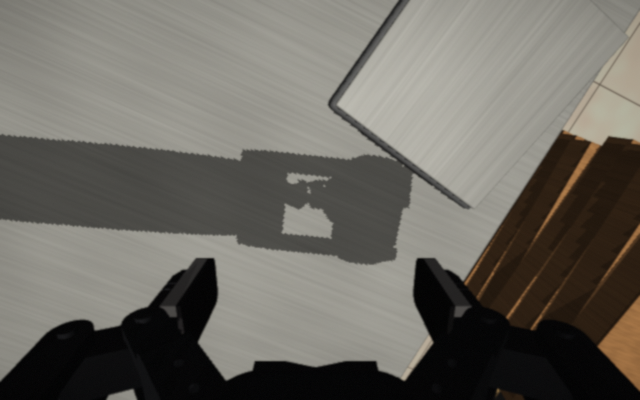

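The side view shows the rack of five brown cartons around (270,230), the coder at (325,140), a blue decoy carton at (392,258), an orange bottle at (319,175) and a yellow bottle at (222,323). I'll crop in on the rack and coder.

```bash
cat > h.py <<'E'
import numpy as np,cv2
from scipy.spatial.transform import Rotation as R
from station import ctrl
def K(p):
    f=200/np.tan(np.radians(p['vertical_fov'])/2); return np.array([[f,0,p['cx']],[0,f,p['cy']],[0,0,1]])
def cam(n,obs=None):
    p=ctrl.camera_params(n)
    if n!='wrist':
        return K(p),R.from_rotvec(p['rvec']).as_matrix(),np.array(p['tvec'])
    T=np.eye(4);T[:3,:3]=R.from_rotvec(obs['tool_rot']).as_matrix();T[:3,3]=obs['tool_pos']
    W=np.linalg.inv(T@p['T_tool_cam']); return K(p),W[:3,:3],W[:3,3]
def proj(c,P):
    k,r,t=c; X=(np.atleast_2d(P)@r.T+t)@k.T; return X[:,:2]/X[:,2:]
def onplane(c,uv,z):
    k,r,t=c; d=r.T@np.linalg.solve(k,[uv[0],uv[1],1]); o=-r.T@t; return o+d*(z-o[2])/d[2]
def tri(cs,uvs):
    A=[];b=[]
    for c,uv in zip(cs,uvs):
        k,r,t=c; d=r.T@np.linalg.solve(k,[uv[0],uv[1],1]); d/=np.linalg.norm(d); o=-r.T@t
        M=np.eye(3)-np.outer(d,d);A.append(M);b.append(M@o)
    return np.linalg.lstsq(np.vstack(A),np.hstack(b),rcond=None)[0]
def crop(im,x0,y0,x1,y1,s,name):
    cv2.imwrite(name,cv2.resize(im[y0:y1,x0:x1,::-1],None,fx=s,fy=s,interpolation=cv2.INTER_CUBIC))
E
python3 - <<'E'
from h import *
s=cv2.imread('pics/side0.png')[:,:,::-1];t=cv2.imread('pics/top0.png')[:,:,::-1]
crop(s,200,110,400,340,2.6,'pics/sc.png'); crop(t,180,110,460,250,2.8,'pics/tc.png')
S=cam('side');T=cam('top')
for th in ['low_carton_center','carton0_center','low_carton_foot','rack','rack_rail','coder','bay','trigger_top','bottle_a','bottle_b','sauce_cup','shaker','pan','turner']:
    for n in ['side','top']:
        r=ctrl.tip_of(th,n); print(th,n,[(np.round(x['score'],2),np.round(x['centre'][::-1],1)) for x in r[:6]])
E
```

```text
low_carton_center side [(np.float64(0.75), array([280.6, 235.7]))]
low_carton_center top [(np.float64(0.87), array([279.2, 166.9])), (np.float64(0.58), array([297.5, 172.3]))]
carton0_center side [(np.float64(0.91), array([255.3, 279.7]))]
carton0_center top [(np.float64(0.58), array([231.4, 171.4]))]
low_carton_foot side [(np.float64(0.56), array([297.4, 257. ]))]
low_carton_foot top [(np.float64(0.88), array([282. , 188.9]))]
rack side [(np.float64(0.29), array([335.3, 144.9]))]
rack top [(np.float64(0.62), array([266.5, 178.6]))]
rack_rail side [(np.float64(0.56), array([314.6, 262.2]))]
rack_rail top [(np.float64(0.57), array([263.9, 204.5])), (np.float64(0.23), array([281.9, 169.6]))]
coder side [(np.float64(0.9), array([338.6, 167. ]))]
coder top [(np.float64(0.61), array([395.4, 198. ])), (np.float64(0.51), array([249.7, 171.5]))]
bay side [(np.float64(0.91), array([353.1, 170.3]))]
bay top [(np.float64(0.86), array([394.2, 209.1])), (np.float64(0.4), array([297.6, 170.5]))]
trigger_top side [(np.float64(0.51), array([322.2, 120.4])), (np.float64(0.42), array([321.9, 191.2]))]
[... 246 characters left out ...]
01.9, 165.9])), (np.float64(0.7), array([361.4, 188.3]))]
bottle_b side [(np.float64(0.76), array([318.2, 194.4])), (np.float64(0.71), array([226.6, 337.9]))]
bottle_b top [(np.float64(0.76), array([201.9, 165.9])), (np.float64(0.7), array([361.4, 188.3]))]
sauce_cup side [(np.float64(0.95), array([356. , 203.5]))]
sauce_cup top [(np.float64(0.8), array([365. , 222.2]))]
shaker side [(np.float64(0.54), array([339.5, 144.8]))]
shaker top [(np.float64(0.86), array([427.7, 187.7]))]
pan side [(np.float64(0.66), array([229.7, 251.8]))]
pan top [(np.float64(0.56), array([276.6, 140.1]))]
turner side [(np.float64(0.94), array([340.7, 377.2]))]
turner top [(np.float64(0.73), array([200.3, 251.1]))]
```

View pics/sc.png

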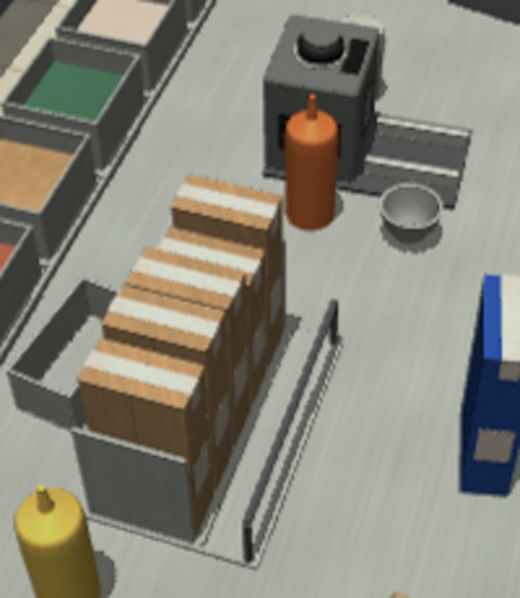

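View pics/tc.png

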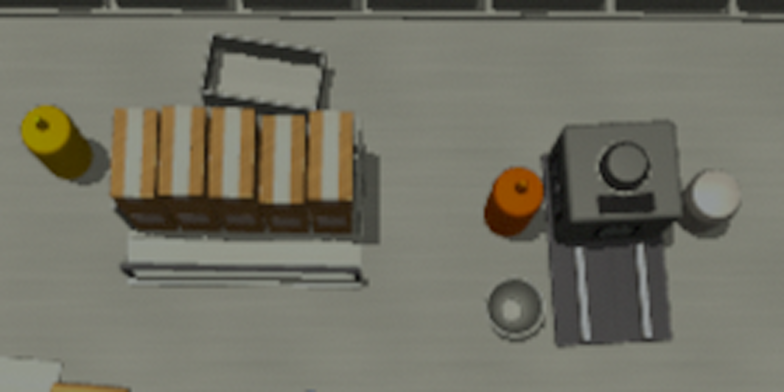

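The lowest looks like the 4th from the left in the top view (crop (283,160); it's the recessed one behind the third in the side view). I'll fit the rack and coder poses, test which slot is lowest, and overlay the result.

```bash
cat > fit.py <<'E'
from h import *
from scipy.optimize import least_squares
S=cam('side');T=cam('top')
def tc(a,b): return (a/2.8+180-.3,b/2.8+110-.3)
def sc(a,b): return (a/2.6+200-.3,b/2.6+110-.3)
def W(p,L):
    c,s=np.cos(p[2]),np.sin(p[2]); L=np.atleast_2d(L)
    return np.c_[p[0]+c*L[:,0]-s*L[:,1],p[1]+s*L[:,0]+c*L[:,1],L[:,2]]
def solve(obs,p0):
    f=lambda p:np.concatenate([(proj(c,W(p,L))[0]-uv) for c,uv,L in obs])
    r=least_squares(f,p0,loss='soft_l1'); return r.x,r.fun.reshape(-1,2)
if __name__=='__main__':
    m=1e-3
    coder=[(T,tc(566,127),[.105,.06,.14]),(T,tc(674,122),[.105,-.06,.14]),(T,tc(680,218),[0,-.06,.14]),(T,tc(564,224),[0,.06,.14]),
     (S,sc(288,17),[.105,-.06,.14]),(S,sc(384,28),[0,-.06,.14]),(S,sc(263,76),[.105,.06,.14]),(S,sc(365,88),[0,.06,.14]),
     (T,tc(625,164),[.055,0,.164]),(S,sc(321,40),[.055,0,.164])]
    p,r=solve(coder,[.7,-.2,0]);print('coder',p);print(np.round(r,1).tolist())
    rack=[(T,tc(130,284),[-.105,.127,.006]),(T,tc(362,287),[-.105,-.127,.006]),
      (S,sc(258,566),[-.105,.127,.006]),(S,sc(190,465),[-.045,.126,.136]),(S,sc(76,428),[.052,.126,.136])]
    q,r=solve(rack,[.7,.1,0]);print('rack',q);print(np.round(r,1).tolist())
    np.save('pc.npy',p);np.save('pr.npy',q)
E
cat > ov.py <<'E'
from fit import *
def box(x0,x1,y0,y1,z0,z1):
    P=np.array([[x,y,z] for x in(x0,x1) for y in(y0,y1) for z in(z0,z1)]);E=[(a,b) for a in range(8) for b in range(a) if bin(a^b).count('1')==1];return P,E
def draw(im,c,p,B,s,x0,y0,col):
    P,E=B;u=(proj(c,W(p,P))-[x0,y0]+.5)*s
    for a,b in E: cv2.line(im,tuple(np.int32(u[a]*8)),tuple(np.int32(u[b]*8)),col,1,cv2.LINE_AA,3)
def go(hs=(.2,.2,.2,.175,.2),tag=''):
    p=np.load('pc.npy');q=np.load('pr.npy')
    for n,c,(x0,y0,x1,y1),s in[('side',S,(200,110,400,340),2.6),('top',T,(180,110,460,250),2.8)]:
        im=cv2.imread(f'pics/{n}0.png')[y0:y1,x0:x1];im=cv2.resize(im,None,fx=s,fy=s,interpolation=cv2.INTER_CUBIC)
        for B in[box(0,.105,-.06,.06,0,.14),box(-.112,-.008,.03,.038,.008,.028),box(-.112,-.008,-.038,-.03,.008,.028)]: draw(im,c,p,B,s,x0,y0,(0,255,0))
        for y,h in zip([98,49,0,-49,-98],hs): draw(im,c,q,box(-.045,.045,y/1e3-.022,y/1e3+.022,.006,.006+h),s,x0,y0,(0,0,255))
        draw(im,c,q,box(-.105,.06,-.127,.127,0,.006),s,x0,y0,(255,0,255)); draw(im,c,q,box(-.099,-.091,-.127,.127,.062,.07),s,x0,y0,(255,255,0))
        cv2.imwrite(f'pics/ov_{n}{tag}.png',im)
if __name__=='__main__': go()
E
python3 fit.py; python3 ov.py
```

```text
coder [ 0.53973662 -0.27523234  0.05095118]
[[-2.3, -0.4], [-0.2, -0.4], [0.7, 0.3], [1.1, 0.2], [1.2, -1.4], [-0.3, -0.1], [-0.1, 1.5], [-1.8, 3.2], [-0.1, 0.3], [0.6, -1.9]]
rack [ 0.59584796  0.12744475 -0.01227926]
[[-0.3, 0.1], [-1.8, 0.2], [1.0, -0.9], [-1.0, -1.5], [0.1, 0.6]]
```

View pics/ov_side.png

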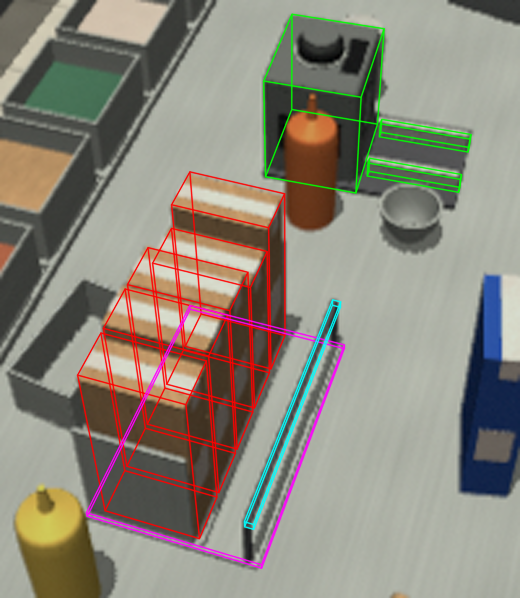

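View pics/ov_top.png

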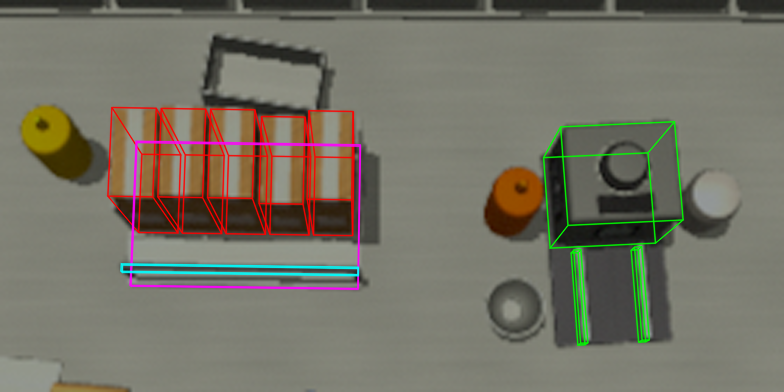

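The overlay fits with the 175 mm box in slot y=-49. Candidates for "low carton" by top-view pixel: the five brown ones at (228,165), (245,163), (262,163), (281,167), (297,165), plus the blue look-alike at (278,262). By height, the one at top (281,167) is the lowest, second from the coder side. One close crop to check, plus tool-frame numbers.

Run:
```python
from fit import *
im=cv2.imread('pics/side0.png')[:,:,::-1]; crop(im,240,165,330,260,6,'pics/close.png')
p=np.load('pc.npy');q=np.load('pr.npy')
o=ctrl.get_obs();M=R.from_rotvec(o['tool_rot']).as_matrix();print(np.round(M,3),o['t'])
def inv(p,w): c,s=np.cos(p[2]),np.sin(p[2]);d=w[:2]-p[:2];return np.r_[c*d[0]+s*d[1],-s*d[0]+c*d[1],w[2]]
for n,a,b,z in[('botA',(318.2,194.4),(361.4,188.3),0),('botB',(226.6,337.9),(201.9,165.9),0),('cup',(356,203.5),(365,222.2),0),('pan',(229.7,251.8),(276.6,140.1),0),('shaker',None,(427.7,187.7),0)]:
    w=tri([S,T],[a,b]) if a else onplane(T,b,0); print(n,np.round(w,3),np.round(onplane(T,b,0),3),'coder',np.round(inv(p,w),3),'rack',np.round(inv(q,w),3))
print(W(q,[[.045,-.049,.181],[.065,-.049,.17],[-.093,-.049,.135]]))
print(W(p,[[-.045,0,.008],[.055,0,.164]]))
```

```text
[[ 0.     0.408 -0.913]
 [ 0.    -0.913 -0.408]
 [-1.    -0.    -0.   ]] 1.55
botA [ 0.574 -0.171 -0.015] [ 0.568 -0.17   0.   ] coder [ 0.04   0.102 -0.015] rack [-0.018 -0.299 -0.015]
botB [0.635 0.334 0.014] [0.639 0.337 0.   ] coder [0.127 0.603 0.014] rack [0.037 0.207 0.014]
cup [ 0.465 -0.183 -0.03 ] [ 0.459 -0.18   0.   ] coder [-0.07   0.096 -0.03 ] rack [-0.127 -0.312 -0.03 ]
pan [ 0.73   0.102 -0.006] [0.725 0.101 0.   ] coder [ 0.209  0.367 -0.006] rack [ 0.135 -0.024 -0.006]
shaker [ 0.57  -0.382  0.   ] [ 0.57  -0.382  0.   ] coder [ 0.025 -0.108  0.   ] rack [-0.019 -0.509  0.   ]
[[0.6402429  0.0778959  0.181     ]
 [0.66024139 0.07765032 0.17      ]
 [0.5022533  0.07959039 0.135     ]]
[[ 0.49479501 -0.27752415  0.008     ]
 [ 0.59466524 -0.27243123  0.164     ]]
```

View pics/close.png

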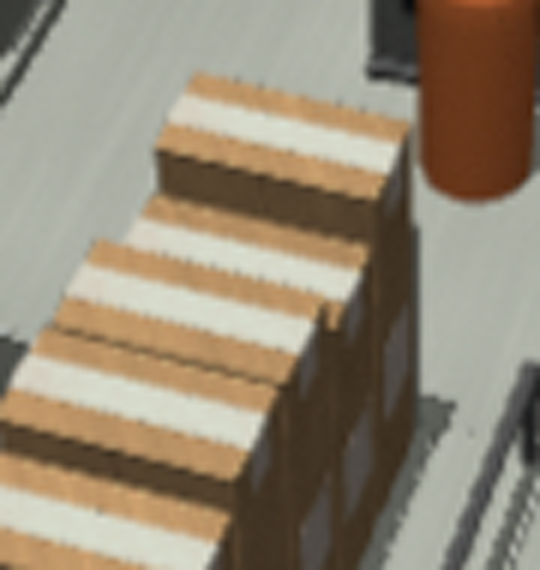

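Confirmed: slot 4 (crop (250,235)) is lower than both neighbours. Now I'll lift, turn the jaws along the rack's x, and shut the fingers.

```bash
python3 -m handwheel '[[0,[-0.012,0,0],[-6.52,0,0]],[0,[-0.012,0,0],[-6.52,0,0]],[0,[-0.012,0,0],[-6.52,0,0]],[0,[-0.012,0,0],[-6.52,0,0]],[0,[-0.012,0,0],[-6.52,0,0]],[0,[-0.012,0,0],[-6.52,0,0]],[0,[-0.012,0,0],[-6.52,0,0]],[0,[-0.012,0,0],[-6.52,0,0]],[0,[-0.012,0,0],[-6.52,0,0]],[0,[-0.012,0,0],[-6.52,0,0]]]' 60
python3 -m handwheel '[[0,[0,0.0218,-0.0324],[0,0,0]],[0,[0,0.0218,-0.0324],[0,0,0]],[0,[0,0.0218,-0.0324],[0,0,0]],[0,[0,0.0218,-0.0324],[0,0,0]],[0,[0,0.0218,-0.0324],[0,0,0]],[0,[0,0.0218,-0.0324],[0,0,0]],[0,[0,0.0218,-0.0324],[0,0,0]],[0,[0,0.0218,-0.0324],[0,0,0]],[0,[0,0.0218,-0.0324],[0,0,0]],[0,[0,0.0218,-0.0324],[0,0,0]]]'
cat > st.py <<'E'
from fit import *
o=ctrl.get_obs();M=R.from_rotvec(o['tool_rot']).as_matrix()
q=np.load('pr.npy');p=np.load('pc.npy')
def inv(p,w): c,s=np.cos(p[2]),np.sin(p[2]);d=w[:2]-p[:2];return np.r_[c*d[0]+s*d[1],-s*d[0]+c*d[1],w[2]]
if __name__=='__main__':
    print('t %.2f'%o['t'],'q',np.round(o['q'],2),'pos',np.round(o['tool_pos'],4),'rack',np.round(inv(q,o['tool_pos']),4),'coder',np.round(inv(p,o['tool_pos']),4));print('F',np.round(o['contact_force'],1),'open',o['opening']);print(np.round(M,3).tolist())
E
python3 st.py
```

```text
t: 2.38
tool_pos: [0.2553, -0.5704, 0.3519]
tool_rot: [1.214, 1.206, -1.214]
contact_force: [0.3, -0.1, -0.1]
opening: 0.0001
t: 3.22
tool_pos: [0.4779, -0.2473, 0.3516]
tool_rot: [1.218, 1.203, -1.218]
contact_force: [0.6, -0.1, 0.4]
opening: -0.0003
t 3.22 q [-0.62 -0.2   1.65  0.    1.69 -0.6 ] pos [ 0.4779 -0.2473  0.3516] rack [-0.1133 -0.3762  0.3516] coder [-0.0603  0.031   0.3516]
F [ 0.6 -0.1  0.4] open -0.00031165033136758817
[[0.001, 1.0, -0.012], [-0.0, -0.012, -1.0], [-1.0, 0.001, 0.0]]
```

```bash
python3 -m handwheel '[[0,[0,0.0205,-0.0328],[0,0,0]],[0,[0,0.0205,-0.0328],[0,0,0]],[0,[0,0.0205,-0.0328],[0,0,0]],[0,[0,0.0205,-0.0328],[0,0,0]],[0,[0,0.0205,-0.0328],[0,0,0]],[0,[0,0.0205,-0.0328],[0,0,0]],[0,[0,0.0205,-0.0328],[0,0,0]],[0,[0,0.0205,-0.0328],[0,0,0]],[0,[0,0.0205,-0.0328],[0,0,0]],[0,[0,0.0205,-0.0328],[0,0,0]]]'
python3 st.py
python3 - <<'E'
from h import *
for n in ["side","top","wrist"]:
    im=ctrl.get_image(n); cv2.imwrite(f"pics/{n}1.png",im[:,:,::-1])
    if n=='side': crop(im,200,90,400,340,2.4,'pics/sc1.png')
E
```

```text
t: 4.05
tool_pos: [0.6869, 0.0783, 0.3513]
tool_rot: [1.218, 1.203, -1.218]
contact_force: [0.2, -0.7, 0.5]
opening: -0.0004
t 4.05 q [ 0.01  0.17  1.29 -0.    1.68  0.02] pos [0.6869 0.0783 0.3513] rack [ 0.0916 -0.048   0.3513] coder [0.165  0.3456 0.3513]
F [ 0.2 -0.7  0.5] open -0.00037078448476811165
[[0.0, 1.0, -0.012], [-0.0, -0.012, -1.0], [-1.0, 0.0, 0.0]]
```

View pics/wrist1.png

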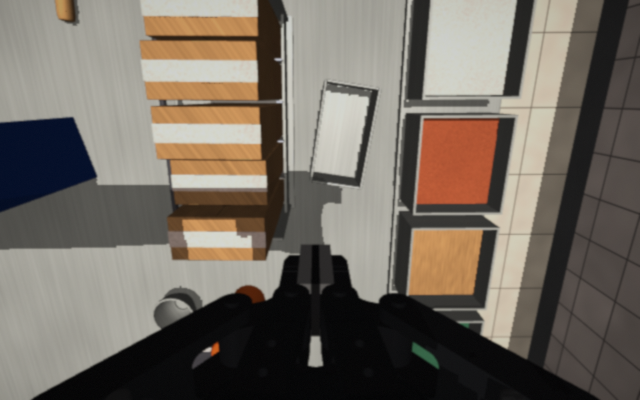

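View pics/sc1.png

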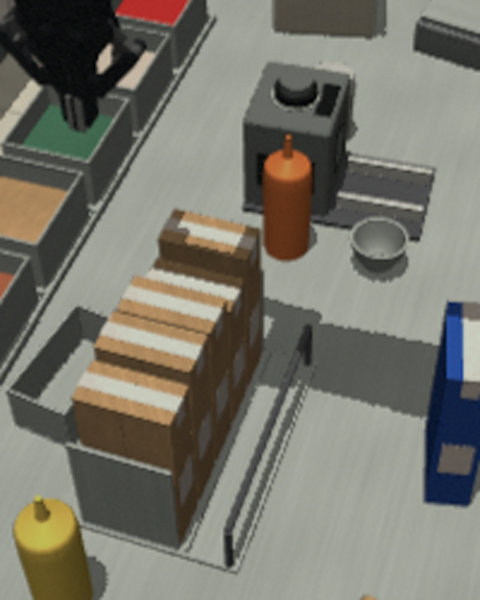

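The wrist view shows the row from behind. The low carton's top is at about (218,177), and its right (rear) edge at column 266. I'll check the prediction against it.

Run:
```python
from ov import *
o=ctrl.get_obs();c=cam('wrist',o);q=np.load('pr.npy');s=4;x0,y0=130,60
im=cv2.imread('pics/wrist1.png')[y0:200+75,x0:300];im=cv2.resize(im,None,fx=3,fy=3,interpolation=cv2.INTER_CUBIC);s=3
for y,h in zip([98,49,0,-49,-98],[.192,.192,.192,.175,.192]):
    draw(im,c,q,box(-.045,.045,y/1e3-.022,y/1e3+.022,.006+h-.001,.006+h),s,x0,y0,(0,0,255))
cv2.imwrite('pics/ovw1.png',im)
```

```text
(no output)
```

View pics/ovw1.png

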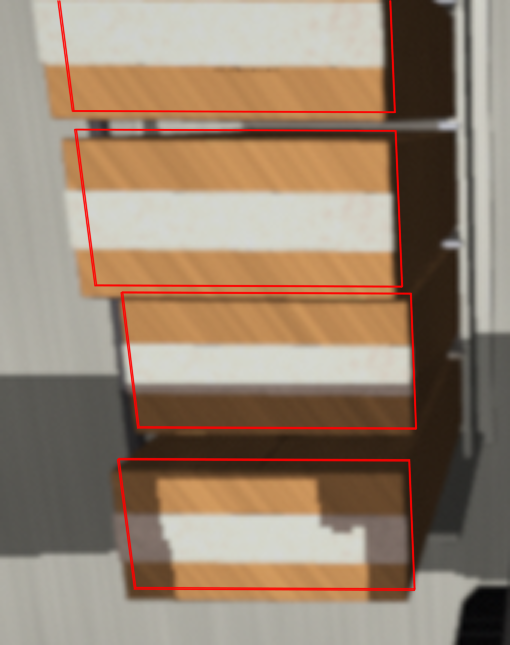

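Agreement to about 2 px; the true carton sits about 2 mm further to -y. Now I'll lower behind it.

```bash
python3 -m handwheel '[[0,[0.02,0,0.003],[0,0,0]],[0,[0.02,0,0],[0,0,0]],[0,[0.02,0,0],[0,0,0]],[0,[0.02,0,0],[0,0,0]],[0,[0.02,0,0],[0,0,0]],[0,[0.02,0,0],[0,0,0]],[0,[0.02,0,0],[0,0,0]],[0,[0.02,0,0],[0,0,0]],[0,[0.02,0,0],[0,0,0]],[0,[0.004,0,0],[0,0,0]]]'
python3 st.py
python3 - <<'E'
from h import *
for n in ["side","wrist"]:
    im=ctrl.get_image(n); cv2.imwrite(f"pics/{n}2.png",im[:,:,::-1])
    if n=='side': crop(im,200,90,400,340,2.4,'pics/sc2.png')
E
```

```text
t: 5.03
tool_pos: [0.6834, 0.0721, 0.1629]
tool_rot: [1.216, 1.208, -1.224]
contact_force: [-0.5, -0.4, -1.3]
opening: -0.0003
t 5.03 q [-0.    0.25  1.51 -0.    1.39  0.01] pos [0.6834 0.0721 0.1629] rack [ 0.0883 -0.0543  0.1629] coder [0.1612 0.3396 0.1629]
F [-0.5 -0.4 -1.3] open -0.0002530568838574572
[[-0.007, 1.0, -0.013], [-0.0, -0.013, -1.0], [-1.0, -0.007, 0.0]]
```

View pics/wrist2.png

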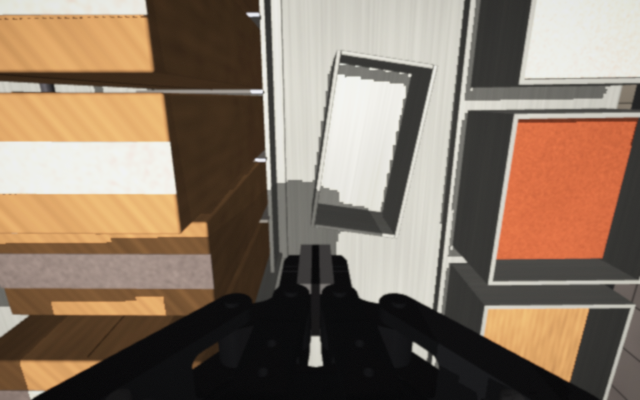

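View pics/sc2.png

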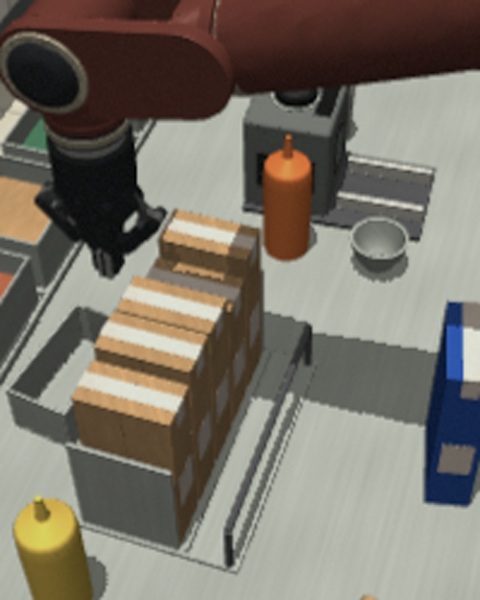

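```bash
python3 -m handwheel '[[0,[-0.008,0,-0.003],[0,0,0]],[0,[0,-0.006,0],[0,0,0]],[0,[0,-0.006,0],[0,0,0]],[0,[0,-0.006,0],[0,0,0]],[0,[0,-0.004,0],[0,0,0]],[0,[0,0,0],[0,0,0]]]'
python3 st.py
python3 - <<'E'
from h import *
for n in ["side"]:
    im=ctrl.get_image(n); cv2.imwrite(f"pics/{n}3.png",im[:,:,::-1])
    crop(im,210,130,330,260,4.5,'pics/sc3.png')
E
```

```text
t: 5.63
tool_pos: [0.6632, 0.0768, 0.1757]
tool_rot: [1.218, 1.204, -1.218]
contact_force: [0.6, -0.4, -0.6]
opening: 0.0002
t 5.63 q [ 0.    0.19  1.56 -0.    1.39  0.02] pos [0.6632 0.0768 0.1757] rack [ 0.068  -0.0498  0.1757] coder [0.1413 0.3453 0.1757]
F [ 0.6 -0.4 -0.6] open 0.00016166811901844206
[[0.0, 1.0, -0.012], [-0.0, -0.012, -1.0], [-1.0, 0.0, 0.0]]
```

View pics/sc3.png

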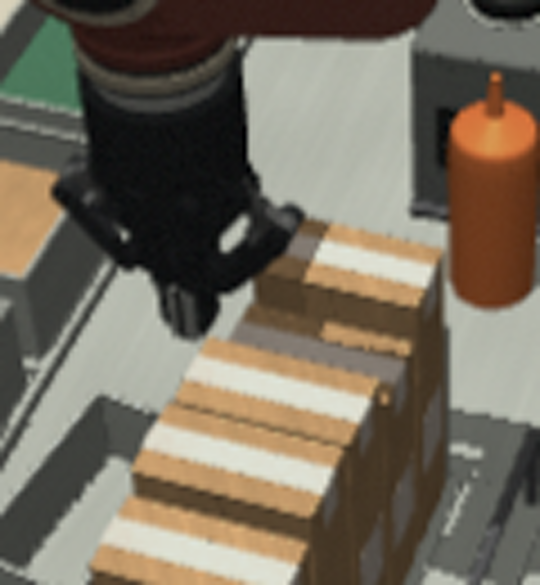

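```bash
python3 -m handwheel '[[0,[0.006,0,0.001],[0,0,0]],[0,[0,-0.004,0],[0,0,0]],[0,[0,-0.004,0],[0,0,0]],[0,[0,-0.004,0],[0,0,0]],[0,[0,-0.004,0],[0,0,0]],[0,[0,-0.004,0],[0,0,0]],[0,[0,-0.004,0],[0,0,0]],[0,[0,0,0],[0,0,0]]]'
python3 st.py
python3 - <<'E'
from h import *
for n in ["side"]:
    im=ctrl.get_image(n); cv2.imwrite(f"pics/{n}4.png",im[:,:,::-1])
    crop(im,210,130,330,260,4.5,'pics/sc4.png')
E
```

```text
t: 6.35
tool_pos: [0.6395, 0.076, 0.1695]
tool_rot: [1.218, 1.204, -1.218]
contact_force: [1.5, -0.0, -0.2]
opening: 0.0003
t 6.35 q [0.   0.14 1.62 0.   1.38 0.01] pos [0.6395 0.076  0.1695] rack [ 0.0443 -0.0509  0.1695] coder [0.1175 0.3457 0.1695]
F [ 1.5 -0.  -0.2] open 0.0002992255908855473
[[-0.0, 1.0, -0.012], [0.0, -0.012, -1.0], [-1.0, -0.0, -0.0]]
```

View pics/sc4.png

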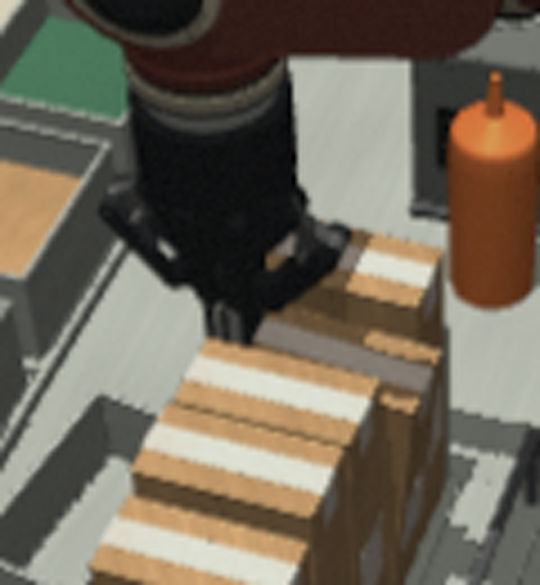

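The carton tips forward with 1.5 N. I'll carry on, rising with its rear edge.

```bash
python3 -m handwheel '[[0,[-0.003,-0.008,0],[0,0,0]],[0,[-0.003,-0.008,0],[0,0,0]],[0,[-0.003,-0.008,0],[0,0,0]],[0,[-0.002,-0.008,0],[0,0,0]],[0,[-0.002,-0.008,0],[0,0,0]],[0,[-0.001,-0.008,0],[0,0,0]],[0,[-0.001,-0.008,0],[0,0,0]],[0,[0,-0.005,0],[0,0,0]],[0,[0,-0.003,0],[0,0,0]],[0,[0,0,0],[0,0,0]]]'
python3 st.py
python3 - <<'E'
from h import *
for n in ["side"]:
    im=ctrl.get_image(n); cv2.imwrite(f"pics/{n}5.png",im[:,:,::-1])
    crop(im,230,130,350,260,4.5,'pics/sc5.png')
E
```

```text
t: 7.23
tool_pos: [0.5754, 0.0768, 0.1842]
tool_rot: [1.218, 1.204, -1.218]
contact_force: [0.4, 0.6, 0.5]
opening: -0.0002
t 7.23 q [ 0.   -0.02  1.76 -0.    1.4   0.02] pos [0.5754 0.0768 0.1842] rack [-0.0198 -0.0509  0.1842] coder [0.0536 0.3497 0.1842]
F [0.4 0.6 0.5] open -0.00017161727972425715
[[-0.0, 1.0, -0.012], [-0.0, -0.012, -1.0], [-1.0, -0.0, 0.0]]
```

View pics/sc5.png

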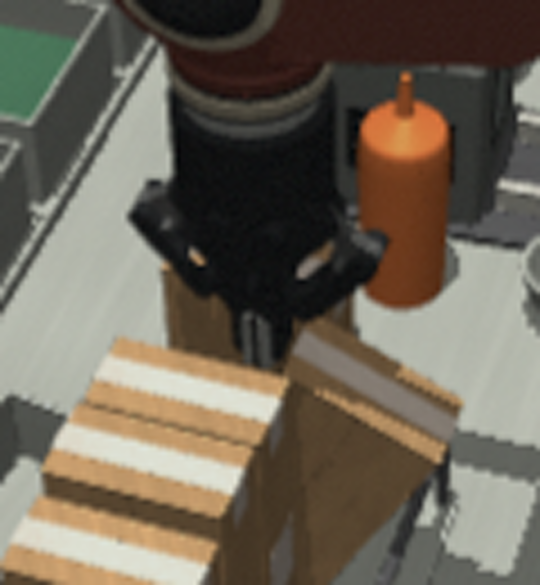

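It appears to have gone over onto the rail. I'll withdraw straight up and look.

```bash
python3 -m handwheel '[[0,[-0.01,0.004,0],[0,0,0]],[0,[-0.02,0.0,0],[0,0,0]],[0,[-0.03,0,0],[0,0,0]],[0,[-0.035,0,0],[0,0,0]],[0,[-0.035,0,0],[0,0,0]],[0,[-0.03,0,0],[0,0,0]]]'
python3 st.py
python3 - <<'E'
from h import *
for n in ["side","top","wrist"]:
    im=ctrl.get_image(n); cv2.imwrite(f"pics/{n}6.png",im[:,:,::-1])
    if n=='side':crop(im,230,130,350,260,4.5,'pics/sc6.png')
E
```

```text
t: 7.78
tool_pos: [0.5809, 0.0766, 0.3478]
tool_rot: [1.219, 1.202, -1.216]
contact_force: [-0.0, -0.2, -0.0]
opening: 0.0001
t 7.78 q [ 0.   -0.08  1.56 -0.    1.67  0.02] pos [0.5809 0.0766 0.3478] rack [-0.0144 -0.051   0.3478] coder [0.059  0.3493 0.3478]
F [-0.  -0.2 -0. ] open 7.062018590550816e-05
[[0.003, 1.0, -0.012], [0.0, -0.012, -1.0], [-1.0, 0.003, -0.0]]
```

View pics/sc6.png

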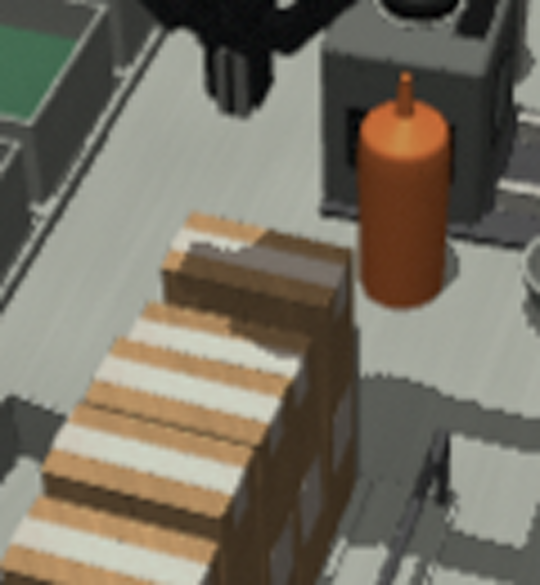

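View pics/wrist6.png

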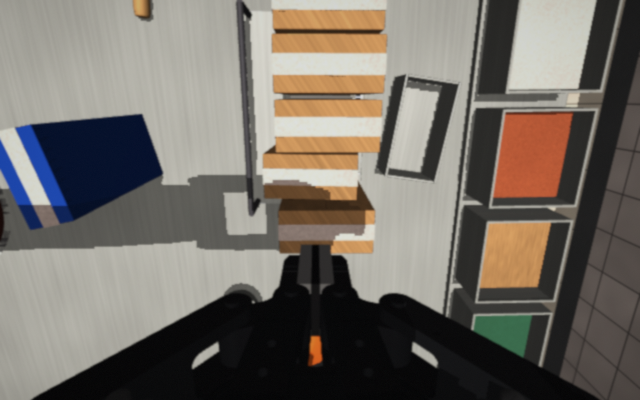

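The carton fell back: it was not past balance when I withdrew (it stands upright again, wrist (312,177), about 7 mm forward). I'll go back behind it and push further this time.

```bash
python3 -m handwheel '[[0,[0,0.03,0],[0,0,0]],[0,[0,0.03,0],[0,0,0]],[0,[0.01,0.018,0],[0,0,0]],[0,[0.028,0,0],[0,0,0]],[0,[0.03,0,0],[0,0,0]],[0,[0.03,0,0],[0,0,0]],[0,[0.03,0,0],[0,0,0]],[0,[0.03,0,0],[0,0,0]],[0,[0.019,0,0],[0,0,0]],[0,[0,0,0],[0,0,0]]]'
python3 st.py
python3 -m handwheel '[[0,[0,-0.006,0],[0,0,0]],[0,[0,-0.006,0],[0,0,0]],[0,[0,-0.006,0],[0,0,0]],[0,[0,-0.006,0],[0,0,0]],[0,[-0.002,-0.006,0],[0,0,0]],[0,[-0.003,-0.006,0],[0,0,0]],[0,[-0.003,-0.006,0],[0,0,0]],[0,[-0.002,-0.006,0],[0,0,0]],[0,[-0.002,-0.006,0],[0,0,0]],[0,[-0.002,-0.006,0],[0,0,0]]]'
python3 st.py
```

```text
t: 8.77
tool_pos: [0.6539, 0.0756, 0.159]
tool_rot: [1.212, 1.213, -1.228]
contact_force: [-0.9, -0.6, -1.3]
opening: -0.0002
t 8.77 q [0.   0.19 1.59 0.   1.38 0.01] pos [0.6539 0.0756 0.159 ] rack [ 0.0587 -0.0511  0.159 ] coder [0.1319 0.3446 0.159 ]
F [-0.9 -0.6 -1.3] open -0.0001780291031228256
[[-0.013, 1.0, -0.012], [-0.0, -0.012, -1.0], [-1.0, -0.013, 0.0]]
t: 9.6
tool_pos: [0.5974, 0.0765, 0.1816]
tool_rot: [1.218, 1.203, -1.218]
contact_force: [0.1, -0.2, -0.7]
opening: 0.0003
t 9.60 q [0.   0.03 1.72 0.   1.39 0.02] pos [0.5974 0.0765 0.1816] rack [ 0.0022 -0.0509  0.1816] coder [0.0755 0.3483 0.1816]
F [ 0.1 -0.2 -0.7] open 0.00025322610338757016
[[0.0, 1.0, -0.012], [0.0, -0.012, -1.0], [-1.0, 0.0, -0.0]]
```

```bash
python3 -m handwheel '[[0,[-0.002,-0.007,0],[0,0,0]],[0,[-0.001,-0.007,0],[0,0,0]],[0,[-0.001,-0.007,0],[0,0,0]],[0,[-0.001,-0.007,0],[0,0,0]],[0,[0,-0.007,0],[0,0,0]],[0,[0,-0.007,0],[0,0,0]],[0,[0,-0.007,0],[0,0,0]],[0,[0,0,0],[0,0,0]],[0,[0,0,0],[0,0,0]]]'
python3 st.py
python3 - <<'E'
from h import *
for n in ["side"]:
    im=ctrl.get_image(n); cv2.imwrite(f"pics/{n}7.png",im[:,:,::-1])
    if n=='side':crop(im,230,130,370,280,4,'pics/sc7.png')
E
```

```text
t: 10.35
tool_pos: [0.5488, 0.0771, 0.1863]
tool_rot: [1.218, 1.203, -1.218]
contact_force: [-0.2, 0.2, 1.1]
opening: 0.0003
t 10.35 q [ 0.01 -0.08  1.82  0.    1.4   0.02] pos [0.5488 0.0771 0.1863] rack [-0.0464 -0.0509  0.1863] coder [0.027  0.3514 0.1863]
F [-0.2  0.2  1.1] open 0.00028875273520915606
[[0.0, 1.0, -0.012], [0.0, -0.012, -1.0], [-1.0, 0.0, -0.0]]
```

View pics/sc7.png

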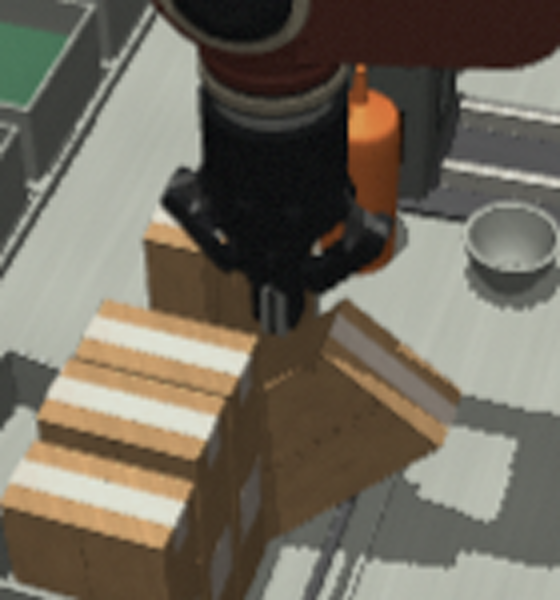

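Now it clearly leans on the rail (top edge crop (395,370)), clear of the finger. I'll withdraw up and turn the jaws across the rack.

```bash
python3 -m handwheel '[[0,[-0.01,0.004,0],[0,0,0]],[0,[-0.02,0,0],[0,0,0]],[0,[-0.03,0,0],[0,0,0]],[0,[-0.03,0,0],[0,0,0]],[0,[-0.03,0,0],[7,0,0]],[0.07,[0,0,0],[7,0,0]],[0.07,[0,0,0],[7,0,0]],[0.07,[0,0,0],[7,0,0]],[0.07,[0,0,0],[7,0,0]],[0.07,[0,0,0],[7,0,0]]]'
python3 -m handwheel '[[0.07,[0,0,0],[7,0,0]],[0.07,[0,0,0],[7,0,0]],[0.07,[0,0,0],[7,0,0]],[0.07,[0,0,0],[7,0,0]],[0.07,[0,0,0],[7,0,0]],[0.07,[0,0,0],[7,0,0]],[0.07,[0,0,0],[6,0,0]],[0.07,[0,0,0],[0,0,0]]]'
python3 st.py
python3 - <<'E'
from h import *
for n in ["side","top","wrist"]:
    im=ctrl.get_image(n); cv2.imwrite(f"pics/{n}8.png",im[:,:,::-1])
    if n=='side':crop(im,230,130,370,280,4,'pics/sc8.png')
E
```

```text
t: 11.23
tool_pos: [0.5538, 0.0769, 0.3074]
tool_rot: [1.738, 0.754, -1.736]
contact_force: [0.0, 0.4, -0.3]
opening: 0.0601
t: 11.9
tool_pos: [0.5538, 0.077, 0.3072]
tool_rot: [-2.216, 0.015, 2.214]
contact_force: [0.3, -0.2, -0.9]
opening: 0.0701
t 11.90 q [ 0.   -0.14  1.67 -0.    1.61  1.59] pos [0.5538 0.077  0.3072] rack [-0.0415 -0.051   0.3072] coder [0.032  0.351  0.3072]
F [ 0.3 -0.2 -0.9] open 0.07010313732446825
[[0.001, -0.014, -1.0], [-0.0, -1.0, 0.014], [-1.0, 0.0, -0.001]]
```

View pics/sc8.png

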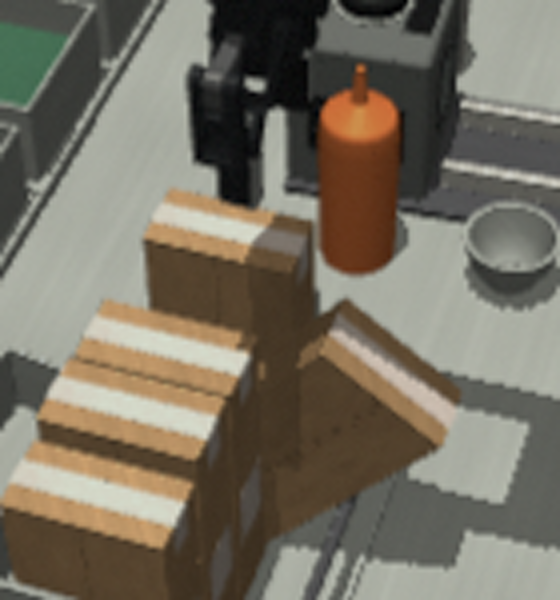

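View pics/wrist8.png

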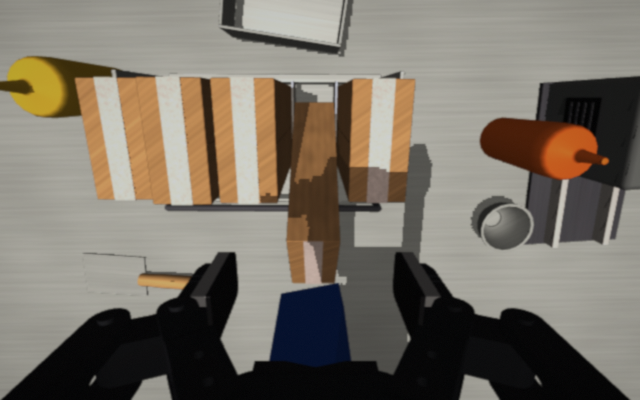

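The carton leans with its top face at wrist (313,262). I'll fit its tilt and position from the corners in both views.

```bash
cat > fc.py <<'E'
from fit import *
q=np.load('pr.npy')
def cw(v,L):  # v: foot x,y (rack), tilt, yaw
    L=np.atleast_2d(L).astype(float); fx,fy,t,yw=v
    x=L[:,0];z=L[:,2]; c,s=np.cos(t),np.sin(t)
    X=c*x-s*z; Z=s*x+c*z; Y=L[:,1]
    return W(q,np.c_[fx+np.cos(yw)*X-np.sin(yw)*Y,fy+np.sin(yw)*X+np.cos(yw)*Y,.006+Z])
if __name__=='__main__':
    o=ctrl.get_obs();C=cam('wrist',o)
    sc8=lambda a,b:(230+a/4-.4,130+b/4-.4)
    ob=[(C,(288,240),[.09,.022,.175]),(C,(339,240),[.09,-.022,.175]),(C,(334,281),[0,-.022,.175]),(C,(292,283),[0,.022,.175]),
     (S,sc8(348,300),[.09,-.022,.175]),(S,sc8(460,398),[0,-.022,.175]),(S,sc8(443,447),[0,.022,.175]),(S,sc8(322,346),[.09,.022,.175])]
    f=lambda v:np.concatenate([proj(c,cw(v,L))[0]-u for c,u,L in ob])
    r=least_squares(f,[-.05,-.049,.69,0],loss='soft_l1');print(np.round(r.x,4));print(np.round(r.fun.reshape(-1,2),1).tolist())
    np.save('pl.npy',r.x); print('top centre world',cw(r.x,[.045,0,.175]),'grasp',cw(r.x,[.045,0,.14]),'topedge',cw(r.x,[.09,0,.175]))
E
python3 fc.py
```

```text
[-4.100e-02 -4.910e-02  6.668e-01 -6.000e-04]
[[-2.4, 0.0], [1.2, 0.2], [0.6, 0.6], [-0.3, -1.5], [-0.4, -0.6], [0.8, -1.5], [-0.1, 0.6], [-0.0, 1.9]]
top centre world [[0.48137537 0.07979161 0.17134854]] grasp [[0.50301969 0.07951375 0.14384497]] topedge [[0.51673419 0.07933768 0.19917924]]
```

```bash
python3 -m handwheel '[[0.075,[0,0,0.03],[0,0,0]],[0.075,[0,0,0.03],[0,0,0]],[0.075,[0,-0.002,0.03],[0,0,0]],[0.075,[0,-0.001,0.02],[0,0,0]],[0.075,[0,0,0],[0,6.4,0]],[0.075,[0,0,0],[0,6.4,0]],[0.075,[0,0,0],[0,6.4,0]],[0.075,[0,0,0],[0,6.4,0]],[0.075,[0,0,0],[0,6.4,0]],[0.075,[0,0,0],[0,6.4,0]]]'
python3 -m handwheel '[[0.075,[0,0,0],[0,0,0]]]'
python3 st.py
python3 - <<'E'
from fc import *
o=ctrl.get_obs();M=R.from_rotvec(o['tool_rot']).as_matrix();v=np.load('pl.npy')
for z in(.235,.13): print(z,np.round(M.T@(cw(v,[.045,0,z])[0]-o['tool_pos']),4))
print('dir',M.T@(cw(v,[.045,0,0])-cw(v,[.045,0,1]))[0])
E
```

```text
t: 12.88
tool_pos: [0.4434, 0.0813, 0.3078]
tool_rot: [-2.83, 0.016, 1.356]
contact_force: [0.2, -0.8, 0.1]
opening: 0.0751
t: 12.97
tool_pos: [0.4406, 0.0815, 0.3024]
tool_rot: [-2.825, 0.015, 1.367]
contact_force: [-1.2, 0.1, -1.6]
opening: 0.0749
t 12.97 q [ 0.03 -0.95  2.31 -0.03  1.11  1.62] pos [0.4406 0.0815 0.3024] rack [-0.1547 -0.0478  0.3024] coder [-0.0809  0.3614  0.3024]
F [-1.2  0.1 -1.6] open 0.07487563697291676
[[0.62, -0.01, -0.784], [-0.007, -1.0, 0.007], [-0.784, 0.001, -0.62]]
0.235 [0.0681 0.0012 0.0491]
0.13 [0.1731 0.0012 0.0494]
dir [9.99996516e-01 8.63794032e-04 2.49422764e-03]
```

```bash
python3 -m handwheel '[[0.075,[0.0136,0,0.0098],[0,0,0]],[0.075,[0.0136,0,0.0098],[0,0,0]],[0.075,[0.0136,0,0.0098],[0,0,0]],[0.075,[0.0136,0.001,0.0098],[0,0,0]],[0.075,[0.0136,0,0.0098],[0,0,0]],[0.075,[0,0,0],[0,0,0]],[0.075,[0,0,0],[0,0,0]]]'
python3 st.py
python3 - <<'E'
from fc import *
o=ctrl.get_obs();M=R.from_rotvec(o['tool_rot']).as_matrix();v=np.load('pl.npy')
for z in(.235,.13): print(z,np.round(M.T@(cw(v,[.045,0,z])[0]-o['tool_pos']),4))
C=cam('wrist',o)
for n in["wrist","side"]:
    im=ctrl.get_image(n)[:,:,::-1].copy()
    c=C if n=='wrist' else S
    P=np.array([[0,-.022,.175],[0,.022,.175],[.09,.022,.175],[.09,-.022,.175]]);u=proj(c,cw(v,P))
    cv2.polylines(im,[np.int32(u)],True,(0,0,255),1)
    if n=='side': im=cv2.resize(im[100:300,210:410],None,fx=3,fy=3)
    cv2.imwrite(f'pics/{n}9.png',im)
E
```

```text
t: 13.55
tool_pos: [0.4471, 0.0802, 0.2223]
tool_rot: [-2.822, 0.017, 1.37]
contact_force: [0.3, 0.5, 1.1]
opening: 0.0749
t 13.55 q [ 0.03 -0.92  2.42 -0.03  0.97  1.62] pos [0.4471 0.0802 0.2223] rack [-0.1482 -0.0491  0.2223] coder [-0.0744  0.3597  0.2223]
F [0.3 0.5 1.1] open 0.07493923499416515
[[0.619, -0.012, -0.786], [-0.008, -1.0, 0.009], [-0.786, 0.001, -0.619]]
0.235 [ 0.0013 -0.      0.0046]
0.13 [ 0.1063 -0.      0.0046]
```

View pics/wrist9.png

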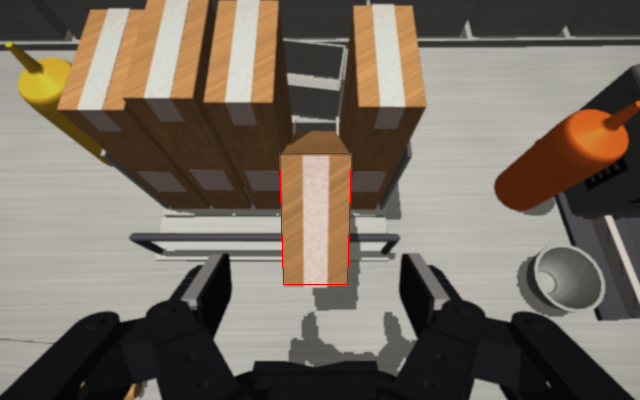

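View pics/side9.png

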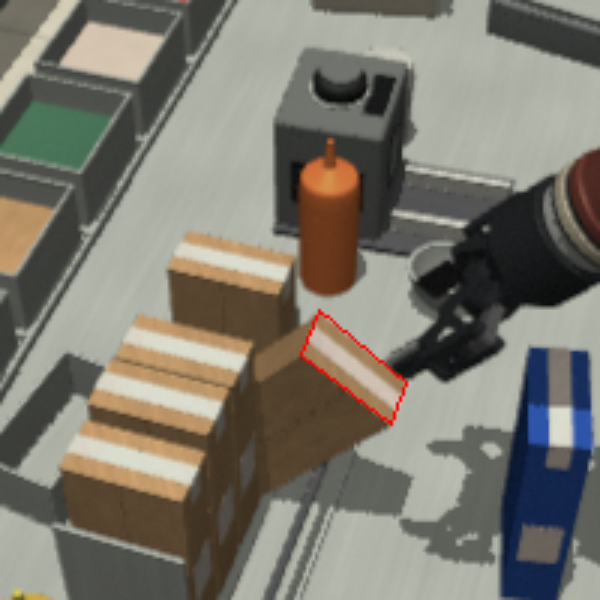

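The predicted top face overlays exactly (wrist (315,220)). I'll advance along the carton's axis and close.

```bash
python3 -m handwheel '[[0.075,[0.014,0,0.0046],[0,0,0]],[0.075,[0.014,0,0],[0,0,0]],[0.075,[0.014,0,0],[0,0,0]],[0.075,[0.014,0,0],[0,0,0]],[0.075,[0.014,0,0],[0,0,0]],[0.075,[0.014,0,0],[0,0,0]],[0.075,[0.014,0,0],[0,0,0]],[0.075,[0.008,0,0],[0,0,0]],[0.075,[0,0,0],[0,0,0]]]'
python3 st.py
python3 - <<'E'
from h import *
im=ctrl.get_image('wrist');cv2.imwrite('pics/wrist10.png',im[:,:,::-1])
E
```

```text
t: 14.4
tool_pos: [0.5099, 0.0794, 0.1365]
tool_rot: [-2.823, 0.017, 1.368]
contact_force: [-0.9, 0.0, -0.5]
opening: 0.075
t 14.40 q [ 0.02 -0.57  2.39 -0.03  0.66  1.62] pos [0.5099 0.0794 0.1365] rack [-0.0853 -0.0491  0.1365] coder [-0.0117  0.3557  0.1365]
F [-0.9  0.  -0.5] open 0.07501298648811013
[[0.62, -0.012, -0.785], [-0.008, -1.0, 0.009], [-0.785, 0.0, -0.62]]
```

View pics/wrist10.png

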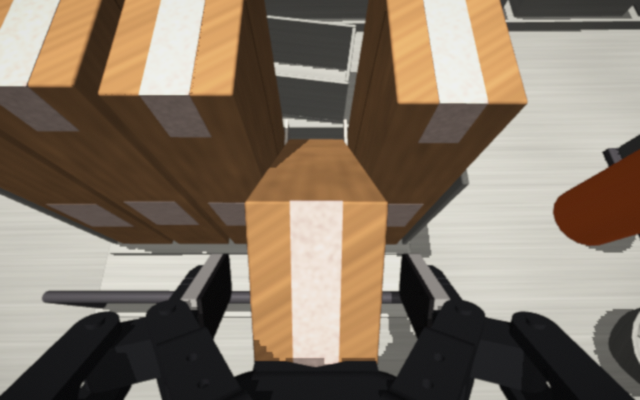

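Fingers straddle the carton, centred. Closing.

```bash
python3 -m handwheel '[[0.03,[0,0,0],[0,0,0]],[0.03,[0,0,0],[0,0,0]],[0.03,[0,0,0],[0,0,0]],[0.03,[0,0,0],[0,0,0]],[0.03,[0,0,0],[0,0,0]],[0.03,[0,0,0],[0,0,0]]]' 60
python3 st.py
```

```text
t: 14.95
tool_pos: [0.5099, 0.0796, 0.1383]
tool_rot: [-2.825, 0.017, 1.361]
contact_force: [-3.5, 1.3, 4.5]
opening: 0.0435
t 14.95 q [ 0.02 -0.57  2.39 -0.03  0.66  1.62] pos [0.5099 0.0796 0.1383] rack [-0.0853 -0.0489  0.1383] coder [-0.0117  0.3559  0.1383]
F [-3.5  1.3  4.5] open 0.04345307843401117
[[0.623, -0.012, -0.782], [-0.007, -1.0, 0.009], [-0.782, -0.0, -0.623]]
```

```bash
python3 -m handwheel '[[0.03,[-0.0078,0,-0.0062],[0,0,0]],[0.03,[-0.0078,0,-0.0062],[0,0,0]],[0.03,[-0.0156,0,-0.0125],[0,0,0]],[0.03,[-0.0181,0,-0.0094],[0,0,0]],[0.03,[-0.0181,0,-0.0094],[0,0,0]],[0.03,[-0.0181,0,-0.0094],[0,0,0]],[0.03,[-0.0181,0,-0.0094],[0,0,0]],[0.03,[-0.0181,0,-0.0094],[0,0,0]],[0.03,[0,0,0],[0,0,0]]]'
python3 st.py
python3 - <<'E'
from h import *
for n in ["side","wrist"]:
    im=ctrl.get_image(n); cv2.imwrite(f"pics/{n}11.png",im[:,:,::-1])
    if n=='side':crop(im,200,60,420,340,2.1,'pics/sc11.png')
E
```

```text
t: 15.7
tool_pos: [0.4911, 0.0798, 0.2833]
tool_rot: [-2.83, 0.017, 1.352]
contact_force: [0.7, -0.2, -0.5]
opening: 0.0431
t 15.70 q [ 0.02 -0.78  2.26 -0.03  0.98  1.61] pos [0.4911 0.0798 0.2833] rack [-0.1041 -0.0489  0.2833] coder [-0.0305  0.3571  0.2833]
F [ 0.7 -0.2 -0.5] open 0.043143312912911624
[[0.628, -0.012, -0.778], [-0.007, -1.0, 0.009], [-0.778, -0.0, -0.628]]
```

View pics/sc11.png

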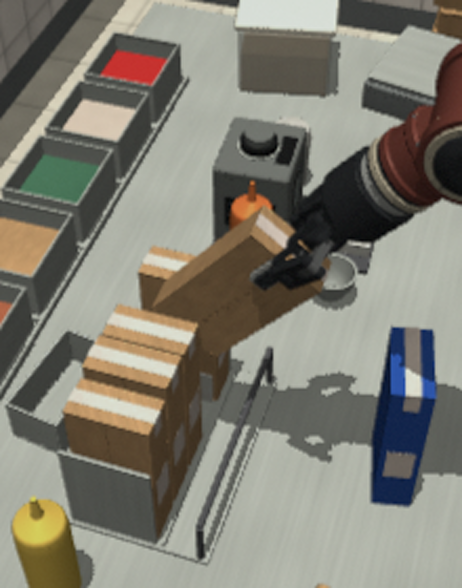

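View pics/wrist11.png

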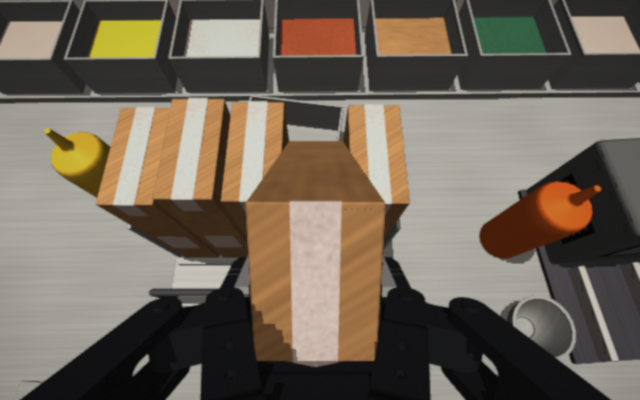

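```bash
python3 -m handwheel '[[0.03,[-0.0156,0,-0.0125],[0,0,0]],[0.03,[-0.0156,0,-0.0125],[0,0,0]],[0.03,[-0.0156,0,-0.0125],[0,0,0]],[0.03,[-0.0156,0,-0.0125],[0,0,0]],[0.03,[0,0,0],[0,-6.48,0]],[0.03,[0,0,0],[0,-6.48,0]],[0.03,[0,0,0],[0,-6.48,0]],[0.03,[0,0,0],[0,-6.48,0]],[0.03,[0,0,0],[0,-6.48,0]],[0.03,[0,0,0],[0,-6.48,0]]]'
python3 -m handwheel '[[0.03,[0,0,0],[0,0,0]],[0.03,[0,0,0],[0,0,0]]]'
python3 st.py
python3 - <<'E'
from h import *
for n in ["side","top","wrist"]:
    im=ctrl.get_image(n); cv2.imwrite(f"pics/{n}12.png",im[:,:,::-1])
E
```

```text
t: 16.63
tool_pos: [0.4903, 0.0797, 0.3549]
tool_rot: [-2.197, 0.013, 2.233]
contact_force: [0.7, -0.0, -1.5]
opening: 0.0433
t: 16.8
tool_pos: [0.4909, 0.0796, 0.3533]
tool_rot: [-2.201, 0.014, 2.229]
contact_force: [-0.2, -0.1, -3.0]
opening: 0.0437
t 16.80 q [ 0.01 -0.29  1.73  0.    1.72  1.59] pos [0.4909 0.0796 0.3533] rack [-0.1044 -0.0491  0.3533] coder [-0.0307  0.3569  0.3533]
F [-0.2 -0.1 -3. ] open 0.04370104336329361
[[-0.013, -0.012, -1.0], [0.0, -1.0, 0.012], [-1.0, 0.0, 0.013]]
```

View pics/side12.png

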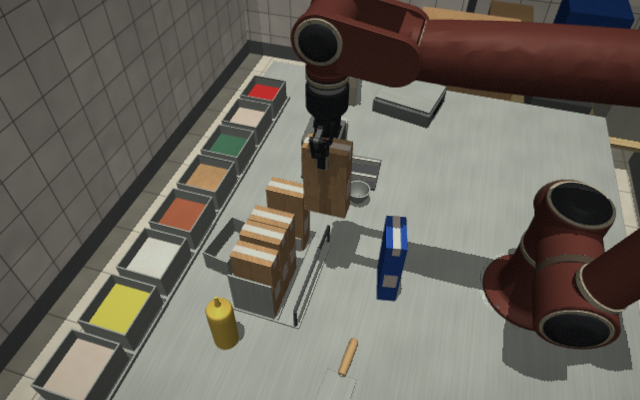

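View pics/wrist12.png

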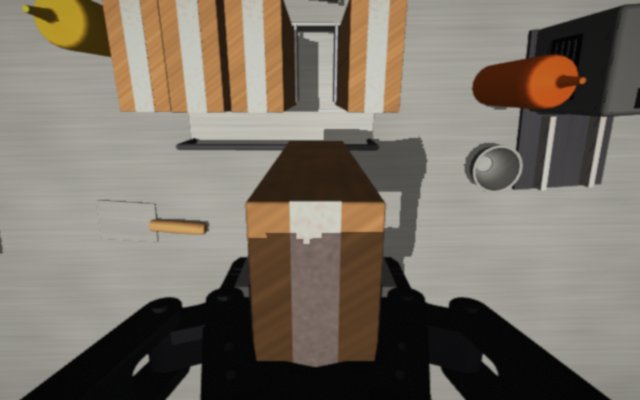

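The carton hangs upright under the tool (wrist: top face rear edge at row 203, bottom rear edge at row 142). I'll fit its pose in the hand and refine the coder's pose.

```bash
cat > hand.py <<'E'
from fit import *
o=ctrl.get_obs();P=ctrl.camera_params('wrist');Tm=np.linalg.inv(P['T_tool_cam']);C=(K(P),Tm[:3,:3],Tm[:3,3])
def ct(v,L): # carton local (centre-top origin: x depth, y, z up) -> tool ; v: tx,ty,tz,pitch,yaw(about tool x),roll
    B=np.array([[0,0,-1],[0,-1,0],[-1,0,0]],float) # cols: carton x->-z, y->-y, z->-x
    Rm=R.from_euler('yxz',[v[3],v[4],0]).as_matrix()@B
    return np.atleast_2d(L)@Rm.T+v[:3]
def fit(obs):
    f=lambda v:np.concatenate([proj(C,ct(v,L))[0]-u for u,L in obs])
    r=least_squares(f,[-.045,0,0,0,0],loss='soft_l1');return r.x,r.fun.reshape(-1,2)
if __name__=='__main__':
    ob=[((247,203),[.045,.022,0]),((383.5,202.5),[.045,-.022,0]),((289,142),[.045,.022,-.175]),((344,142),[.045,-.022,-.175]),((256,360),[-.045,.022,0]),((376,361),[-.045,-.022,0])]
    for k in(6,4):
        v,r=fit(ob[:k]);print(np.round(v,4),np.round(r,1).tolist())
E
python3 hand.py
python3 - <<'E'
from h import *
im=cv2.imread('pics/wrist12.png')[:,:,::-1];crop(im,230,130,400,370,2.4,'pics/wc12.png')
E
```

```text
[ 0.0031  0.0011  0.0166  0.0286 -0.001 ] [[21.9, -0.6], [-16.6, -0.2], [4.1, -0.4], [-4.2, -0.4], [20.5, 1.5], [-17.2, 0.5]]
[-0.0397  0.0001  0.0039 -0.0162 -0.0035] [[0.2, -0.0], [0.3, 0.0], [-0.5, 0.1], [-2.0, -0.1]]
```

View pics/wc12.png

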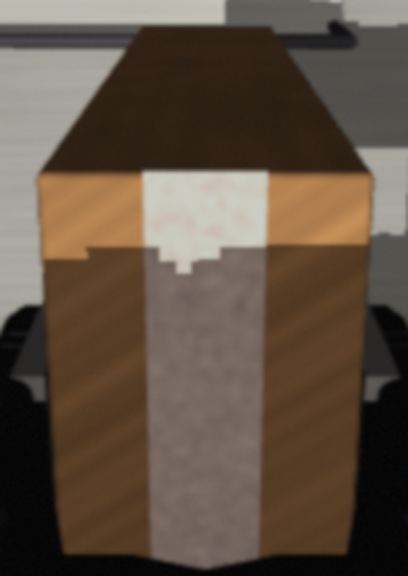

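```bash
python3 -m handwheel '[[0.03,[-0.01,0.01,0],[0,1,0]],[0.03,[0,0.025,0],[0,0,0]],[0.03,[0,0.035,0],[0,0,0]],[0.03,[0,0.035,0],[0,0,0]],[0.03,[0,0.035,0],[0,0,0]],[0.03,[0,0.035,0],[0,0,0]],[0.03,[0,0.035,0],[0,0,0]],[0.03,[0,0.035,0],[0,0,0]],[0.03,[0,0.035,0],[0,0,0]],[0.03,[0,0.035,0],[0,0,0]]]'
python3 -m handwheel '[[0.03,[0,0.025,0.005],[-3.6,0,0]],[0.03,[0,0.01,0.005],[0,0,0]],[0.03,[0,0,0],[0,0,0]],[0.03,[0,0,0],[0,0,0]]]'
python3 st.py
python3 - <<'E'
from h import *
for n in ["side","top","wrist"]:
    im=ctrl.get_image(n); cv2.imwrite(f"pics/{n}13.png",im[:,:,::-1])
    if n=='side': crop(im,240,20,420,240,2.7,'pics/sc13.png')
    if n=='top': crop(im,320,110,480,260,4,'pics/tc13.png')
E
```

```text
t: 17.78
tool_pos: [0.4855, -0.2372, 0.3687]
tool_rot: [-2.231, 0.017, 2.202]
contact_force: [1.3, 0.2, -1.9]
opening: 0.0433
t: 18.12
tool_pos: [0.4763, -0.2703, 0.3677]
tool_rot: [2.208, 0.053, -2.184]
contact_force: [0.2, 0.2, -2.1]
opening: 0.0434
t 18.12 q [-0.66 -0.18  1.61  0.01  1.7   0.87] pos [ 0.4763 -0.2703  0.3677] rack [-0.1147 -0.3992  0.3677] coder [-0.0631  0.0082  0.3677]
F [ 0.2  0.2 -2.1] open 0.043375667543611794
[[0.011, 0.049, -0.999], [-0.001, -0.999, -0.049], [-1.0, 0.001, -0.011]]
```

View pics/sc13.png

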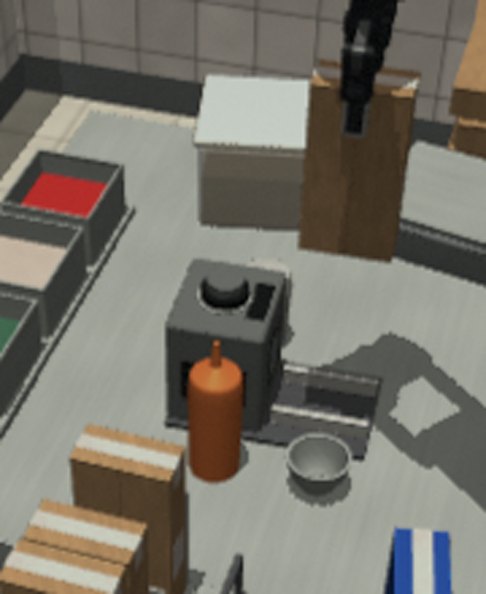

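View pics/wrist13.png

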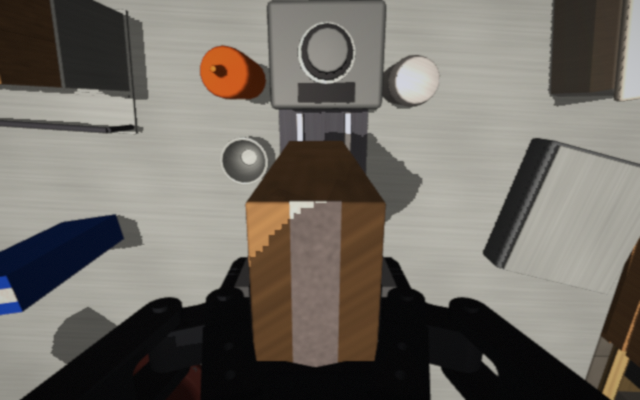

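The wrist view shows the coder straight on: housing top roughly (270..386, 2..108), trigger cap near (327,50). Zoom to refine.

Run:
```python
from ov import *
o=ctrl.get_obs();c=cam('wrist',o);p=np.load('pc.npy');s=4;x0,y0=250,0
im=cv2.imread('pics/wrist13.png')[0:150,250:410];im=cv2.resize(im,None,fx=4,fy=4,interpolation=cv2.INTER_CUBIC)
cv2.imwrite('pics/wc13.png',im)
draw(im,c,p,box(0,.105,-.06,.06,.139,.14),s,x0,y0,(0,255,0))
for B in[box(-.112,-.008,.03,.038,.027,.028),box(-.112,-.008,-.038,-.03,.027,.028)]: draw(im,c,p,B,s,x0,y0,(0,255,0))
cv2.imwrite('pics/wo13.png',im)
```

```text
(no output)
```

View pics/wc13.png

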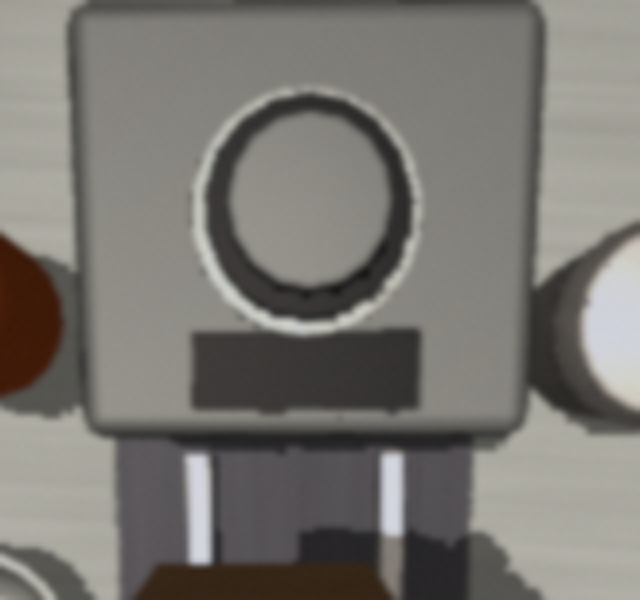

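View pics/wo13.png

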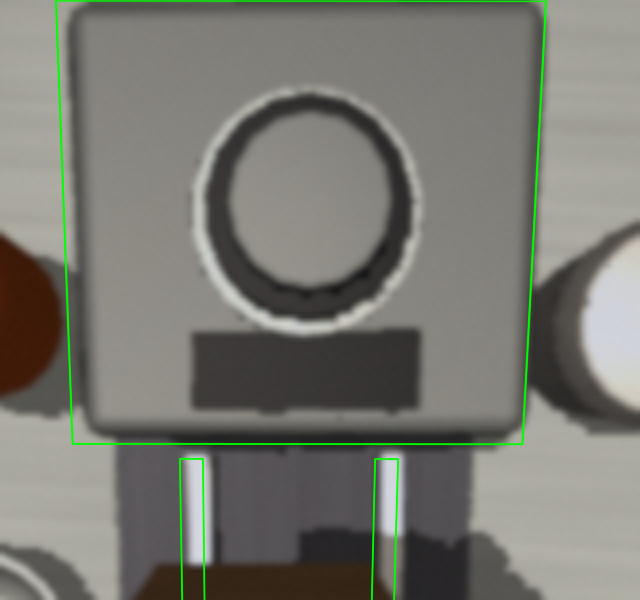

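Run:
```python
from fit import *
from st import inv
o=ctrl.get_obs();c=cam('wrist',o)
w=lambda a,b:(250+a/4-.4,b/4-.4)
ob=[(c,w(69,3),[.105,.06,.14]),(c,w(546,1),[.105,-.06,.14]),(c,w(88,438),[0,.06,.14]),(c,w(527,438),[0,-.06,.14]),(c,w(310,198),[.055,0,.164]),(c,w(196,453),[-.008,.034,.028]),(c,w(391,453),[-.008,-.034,.028])]
p,r=solve(ob,np.load('pc.npy'));print(p,np.load('pc.npy'));print(np.round(r,1).tolist())
np.save('pc2.npy',p)
b=(p+np.load('pc.npy'))/2
print(inv(p,o['tool_pos']),'yaw err deg', np.degrees(p[2])-np.degrees(np.arctan2(.049,.999)))
print(proj(T,W(p,[.055,0,.164])),proj(S,W(p,[.055,0,.164])))
import hand
v,r=hand.fit([((247,203),[.045,.022,0]),((383.5,202.5),[.045,-.022,0]),((289,142),[.045,.022,-.175]),((343,142),[.045,-.022,-.175])]);print(np.round(v,4))
```

```text
[ 0.54084529 -0.27727047  0.05222405] [ 0.53973662 -0.27523234  0.05095118]
[[-1.6, -2.1], [2.0, -1.6], [-2.2, 0.4], [0.8, 0.3], [-0.0, 1.1], [0.1, 0.6], [0.3, 0.5]]
[-0.06331582  0.01138604  0.36730777] yaw err deg 0.18416453902144525
[[403.44538073 168.15055815]] [[323.59793598 122.70063023]]
[-0.0397  0.      0.0039 -0.0162 -0.0035]
```

```bash
python3 -m handwheel '[[0.03,[0,0.006,-0.009],[0,0,0]],[0.03,[0,0.0055,-0.0085],[0,0,0]],[0.03,[0.015,0,0],[0,0,0]],[0.03,[0.03,0,0],[0,0,0]],[0.03,[0.03,0,0],[0,0,0]],[0.03,[0.03,0,0],[0,0,0]],[0.03,[0.03,0,0],[0,0,0]],[0.03,[0.025,0,0],[0,0,0]],[0.03,[0.015,0,0],[0,0,0]],[0.03,[0,0,0],[0,0,0]]]'
python3 -m handwheel '[[0.03,[0,0,0],[0,0,0]]]'
sed -i "s/'pc.npy'/'pc2.npy'/" st.py
python3 st.py
python3 - <<'E'
from h import *
for n in ["side","top","wrist"]:
    im=ctrl.get_image(n); cv2.imwrite(f"pics/{n}14.png",im[:,:,::-1])
    if n=='side': crop(im,270,60,400,220,3.6,'pics/sc14.png')
    if n=='wrist': crop(im,220,0,420,240,2.5,'pics/wc14.png')
E
```

```text
t: 19.1
tool_pos: [0.4938, -0.2783, 0.1851]
tool_rot: [2.199, 0.064, -2.198]
contact_force: [0.2, 0.2, -2.8]
opening: 0.0433
t: 19.18
tool_pos: [0.4958, -0.2799, 0.1899]
tool_rot: [2.203, 0.059, -2.189]
contact_force: [0.5, 0.2, -1.2]
opening: 0.0434
t 19.18 q [-0.65 -0.05  1.79  0.01  1.4   0.87] pos [ 0.4958 -0.2799  0.1899] rack [-0.095  -0.4086  0.1899] coder [-0.0451 -0.0003  0.1899]
F [ 0.5  0.2 -1.2] open 0.04338775176476406
[[0.006, 0.051, -0.999], [0.002, -0.999, -0.051], [-1.0, -0.002, -0.006]]
```

View pics/sc14.png

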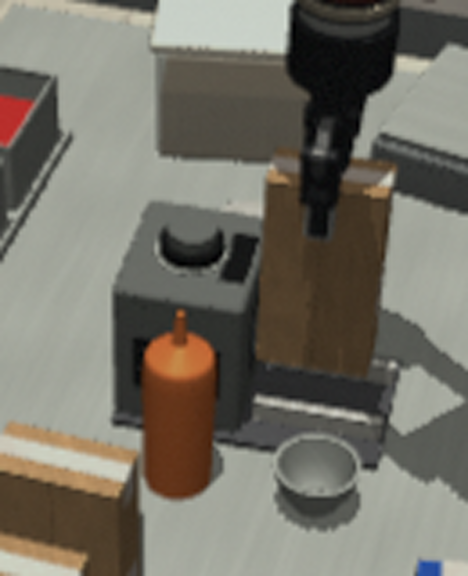

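View pics/wc14.png

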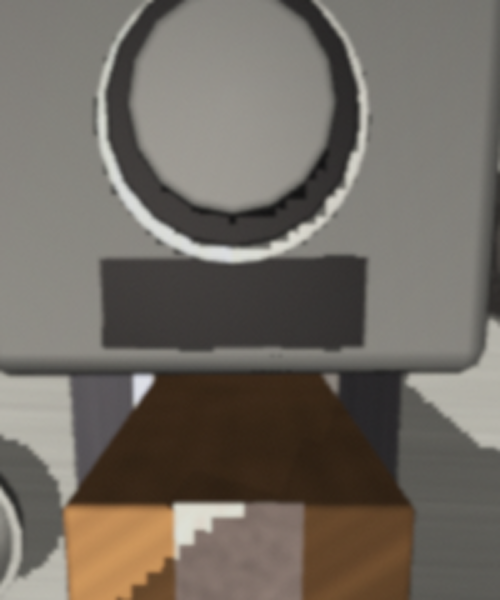

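Carton and guides are symmetric in the wrist view (guide strips at crop columns 144 and 335, carton centre 239). Lowering further.

```bash
python3 -m handwheel '[[0.03,[0.01,0,0],[0,0,0]],[0.03,[0.01,0,0],[0,0,0]],[0.03,[0.008,0,0],[0,0,0]],[0.03,[0.004,0,0],[0,0,0]],[0.03,[0.003,0,0],[0,0,0]],[0.03,[0,0,0],[0,0,0]],[0.03,[0,0,0],[0,0,0]]]'
python3 st.py
python3 - <<'E'
from h import *
for n in ["side"]:
    im=ctrl.get_image(n); cv2.imwrite(f"pics/{n}15.png",im[:,:,::-1])
    if n=='side': crop(im,270,60,400,220,3.6,'pics/sc15.png')
E
```

```text
t: 19.92
tool_pos: [0.4968, -0.281, 0.1566]
tool_rot: [2.205, 0.056, -2.186]
contact_force: [-0.6, -0.4, -2.2]
opening: 0.0435
t 19.92 q [-0.65 -0.02  1.82  0.01  1.34  0.87] pos [ 0.4968 -0.281   0.1566] rack [-0.094  -0.4097  0.1566] coder [-0.0441 -0.0015  0.1566]
F [-0.6 -0.4 -2.2] open 0.04347819573666772
[[0.009, 0.051, -0.999], [0.0, -0.999, -0.051], [-1.0, 0.0, -0.009]]
```

View pics/sc15.png

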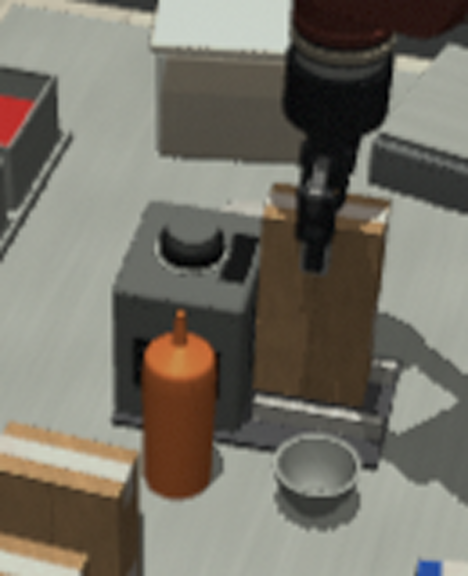

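```bash
python3 -m handwheel '[[0.03,[0.004,-0.001,0],[0,0,0]],[0.03,[0.004,0,0],[0,0,0]],[0.03,[0.002,0,0],[0,0,0]],[0.03,[0.001,0,0],[0,0,0]],[0.03,[0,0,0],[0,0,0]],[0.03,[0,0,0],[0,0,0]]]'
python3 st.py
python3 -m handwheel '[[0.03,[0.001,0,0],[0,0,0]],[0.03,[0.001,0,0],[0,0,0]],[0.03,[0,0,0],[0,0,0]],[0.03,[0,0,0],[0,0,0]]]'
```

```text
t: 20.47
tool_pos: [0.4969, -0.28, 0.1456]
tool_rot: [2.205, 0.055, -2.186]
contact_force: [0.3, -0.7, -2.2]
opening: 0.0436
t 20.47 q [-0.65 -0.01  1.83  0.01  1.32  0.87] pos [ 0.4969 -0.28    0.1456] rack [-0.094  -0.4086  0.1456] coder [-0.044  -0.0004  0.1456]
F [ 0.3 -0.7 -2.2] open 0.04361465199621298
[[0.009, 0.051, -0.999], [-0.0, -0.999, -0.051], [-1.0, 0.0, -0.009]]
t: 20.8
tool_pos: [0.4969, -0.28, 0.1437]
tool_rot: [2.205, 0.055, -2.186]
contact_force: [0.1, 1.2, -2.0]
opening: 0.0435
```

```bash
python3 -m handwheel '[[0.03,[0.001,0,0],[0,0,0]],[0.03,[0.001,0,0],[0,0,0]],[0.03,[0,0,0],[0,0,0]],[0.03,[0,0,0],[0,0,0]]]'
python3 -m handwheel '[[0.03,[0.001,0,0],[0,0,0]],[0.03,[0.001,0,0],[0,0,0]],[0.03,[0,0,0],[0,0,0]],[0.03,[0,0,0],[0,0,0]]]'
python3 st.py
python3 - <<'E'
from h import *
for n in ["side","wrist","top"]:
    im=ctrl.get_image(n); cv2.imwrite(f"pics/{n}16.png",im[:,:,::-1])
    if n=='side': crop(im,290,80,400,200,4.8,'pics/sc16.png')
E
```

```text
t: 21.13
tool_pos: [0.4969, -0.28, 0.1416]
tool_rot: [2.205, 0.055, -2.186]
contact_force: [1.5, 0.5, -1.8]
opening: 0.0429
t: 21.47
tool_pos: [0.4969, -0.28, 0.1396]
tool_rot: [2.205, 0.056, -2.186]
contact_force: [0.2, -0.1, -2.9]
opening: 0.0434
t 21.47 q [-0.65 -0.01  1.83  0.01  1.31  0.87] pos [ 0.4969 -0.28    0.1396] rack [-0.0939 -0.4086  0.1396] coder [-0.044  -0.0004  0.1396]
F [ 0.2 -0.1 -2.9] open 0.043374155951258354
[[0.009, 0.051, -0.999], [0.0, -0.999, -0.051], [-1.0, 0.0, -0.009]]
```

View pics/sc16.png

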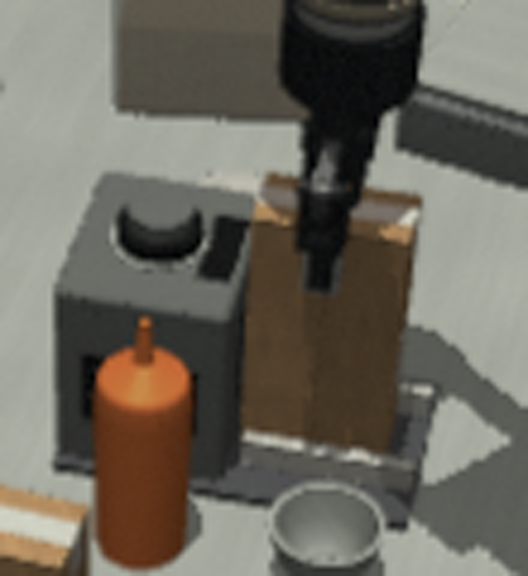

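View pics/wrist16.png

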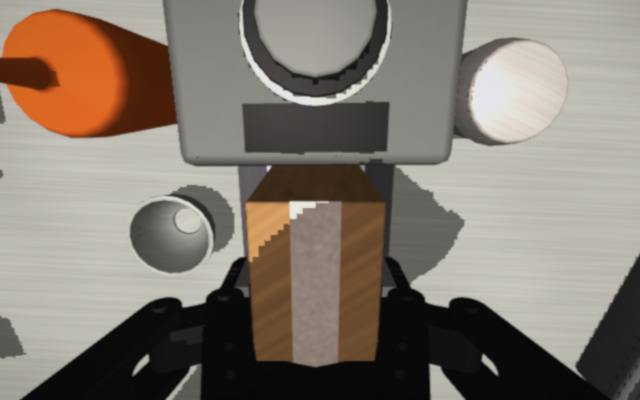

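```bash
python3 -m handwheel '[[0.03,[0.001,0,0],[0,0,0]],[0.03,[0.001,0,0],[0,0,0]],[0.03,[0,0,0],[0,0,0]],[0.03,[0,0,0],[0,0,0]]]'
python3 -m handwheel '[[0.03,[0.001,0,0],[0,0,0]],[0.03,[0.001,0,0],[0,0,0]],[0.03,[0,0,0],[0,0,0]],[0.03,[0,0,0],[0,0,0]]]'
python3 -m handwheel '[[0.03,[0.001,0,0],[0,0,0]],[0.03,[0.001,0,0],[0,0,0]],[0.03,[0,0,0],[0,0,0]],[0.03,[0,0,0],[0,0,0]]]'
```

```text
t: 21.95
tool_pos: [0.4973, -0.2803, 0.1392]
tool_rot: [2.206, 0.055, -2.185]
contact_force: [-2.3, 2.0, 5.3]
opening: 0.0431
t: 22.28
tool_pos: [0.4975, -0.2804, 0.1392]
tool_rot: [2.206, 0.055, -2.184]
contact_force: [-5.0, 2.7, 13.0]
opening: 0.0437
t: 22.62
tool_pos: [0.4977, -0.2805, 0.1392]
tool_rot: [2.206, 0.055, -2.184]
contact_force: [-9.4, 5.1, 22.7]
opening: 0.0435
```

Contact at TCP z 0.139. Back off the pressure, then release to 60 mm.

```bash
python3 -m handwheel '[[0.03,[-0.003,0,0],[0,0,0]],[0.03,[-0.0025,0,0],[0,0,0]],[0.03,[0,0,0],[0,0,0]],[0.03,[0,0,0],[0,0,0]]]'
python3 -m handwheel '[[0.06,[0,0,0],[0,0,0]],[0.06,[0,0,0],[0,0,0]],[0.06,[0,0,0],[0,0,0]],[0.06,[0,0,0],[0,0,0]],[0.06,[0,0,0],[0,0,0]]]'
python3 st.py
```

```text
t: 22.95
tool_pos: [0.4971, -0.2801, 0.1391]
tool_rot: [2.206, 0.055, -2.185]
contact_force: [-0.4, -0.6, 1.0]
opening: 0.0436
t: 23.37
tool_pos: [0.4969, -0.28, 0.139]
tool_rot: [2.205, 0.056, -2.186]
contact_force: [-1.0, 0.5, 0.2]
opening: 0.0601
t 23.37 q [-0.65 -0.01  1.83  0.01  1.31  0.87] pos [ 0.4969 -0.28    0.139 ] rack [-0.0939 -0.4086  0.139 ] coder [-0.044  -0.0004  0.139 ]
F [-1.   0.5  0.2] open 0.060067482128864216
[[0.009, 0.051, -0.999], [0.0, -0.999, -0.051], [-1.0, 0.0, -0.009]]
```

```bash
python3 -m handwheel '[[0.06,[-0.01,0,0],[0,0,0]],[0.06,[-0.015,0,0],[0,0,0]],[0.06,[-0.02,0,0],[0,0,0]],[0.06,[-0.025,0,0],[0,0,0]],[0.06,[-0.03,0,0],[0,0,0]],[0.06,[-0.03,0,0],[0,0,0]],[0.06,[-0.03,0,0],[0,0,0]],[0.06,[-0.02,0,0],[0,0,0]],[0.06,[0,0,0],[0,0,0]]]'
python3 st.py
python3 - <<'E'
from h import *
for n in ["side","wrist","top"]:
    im=ctrl.get_image(n); cv2.imwrite(f"pics/{n}17.png",im[:,:,::-1])
    if n=='side': crop(im,290,80,400,200,4.8,'pics/sc17.png')
E
```

```text
t: 24.12
tool_pos: [0.4971, -0.2813, 0.3269]
tool_rot: [2.212, 0.048, -2.172]
contact_force: [0.7, 0.0, 0.8]
opening: 0.06
t 24.12 q [-0.65 -0.13  1.63  0.01  1.62  0.87] pos [ 0.4971 -0.2813  0.3269] rack [-0.0938 -0.4099  0.3269] coder [-0.0439 -0.0017  0.3269]
F [0.7 0.  0.8] open 0.06003112823559082
[[0.018, 0.051, -0.999], [-0.007, -0.999, -0.051], [-1.0, 0.008, -0.018]]
```

View pics/sc17.png

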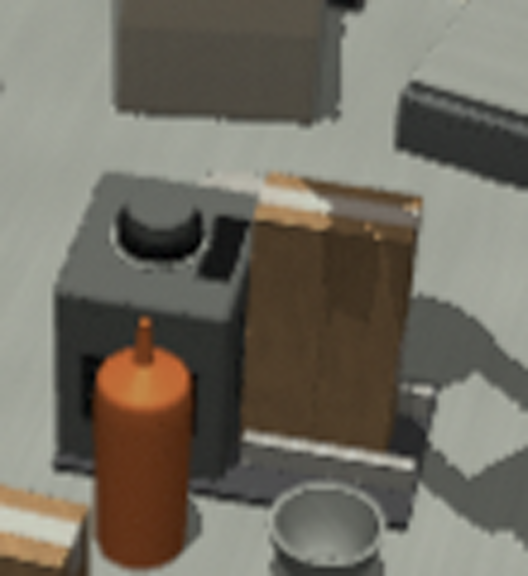

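View pics/wrist17.png

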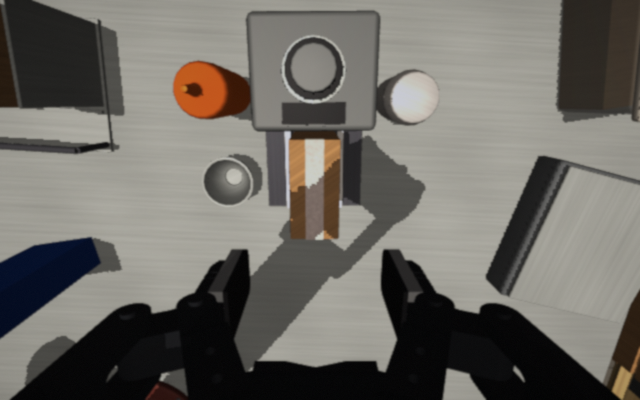

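The carton stands alone in the bay (wrist (315,188)). I'll measure its position relative to the coder in the same image.

Run:
```python
from h import *
im=cv2.imread('pics/wrist17.png')[:,:,::-1];crop(im,235,0,395,250,3.2,'pics/wc17.png')
```

```text
(no output)
```

View pics/wc17.png

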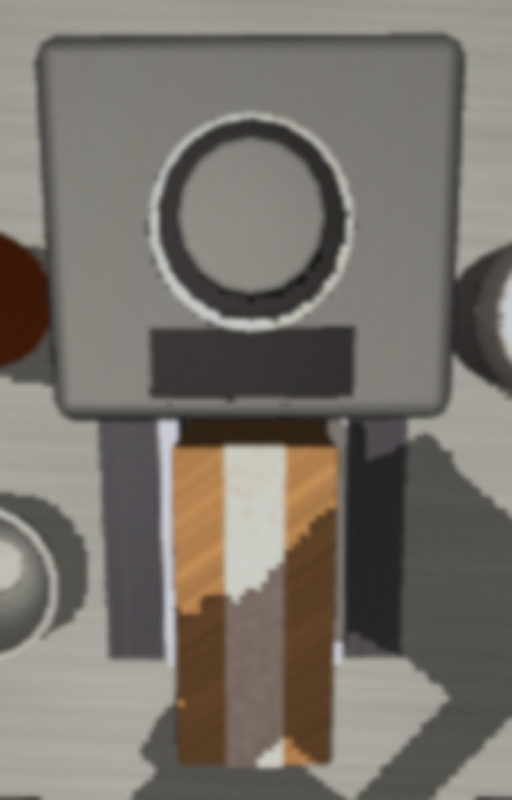

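Run:
```python
from fit import *
from st import inv
o=ctrl.get_obs();c=cam('wrist',o)
w=lambda a,b:(235+a/3.2-.4,b/3.2-.4)
ob=[(c,w(38,35),[.105,.06,.14]),(c,w(464,33),[.105,-.06,.14]),(c,w(58,417),[0,.06,.14]),(c,w(449,414),[0,-.06,.14]),(c,w(251,216),[.055,0,.164])]
p,r=solve(ob,np.load('pc2.npy'));print('coder',p,np.load('pc2.npy'));print(np.round(r,1).tolist())
oc=[(c,w(173,446),[.045,.022,.183]),(c,w(336,444),[.045,-.022,.183]),(c,w(331,765),[-.045,-.022,.183]),(c,w(178,765),[-.045,.022,.183])]
k,r=solve(oc,[.49,-.28,.05]);print('carton',k);print(np.round(r,1).tolist())
print('rel',inv(p,np.r_[k[:2],0]),inv(np.load('pc2.npy'),np.r_[k[:2],0]),k[2]-p[2])
sc=lambda a,b:(290+a/4.8-.4,80+b/4.8-.4)
P=W(k,[[.045,-.022,.183],[-.045,-.022,.183],[-.045,.022,.183],[.045,.022,.183],[-.045,.022,.02],[.045,.022,.02]])
print(((proj(S,P)-[290,80])*4.8).round(0).tolist())
```

```text
coder [ 0.53820781 -0.2762271   0.05997886] [ 0.54084529 -0.27727047  0.05222405]
[[-4.1, -2.2], [3.2, -3.0], [-2.5, 3.1], [2.6, 2.9], [0.0, 0.6]]
carton [ 0.49270407 -0.27885105  0.05223321]
[[-1.5, -0.9], [1.2, -0.4], [0.7, 0.8], [-0.6, 0.9]]
rel [-0.04557921  0.00010839  0.        ] [-0.04815809  0.00093456  0.        ] -0.0077456495766897865
[[269.0, 172.0], [425.0, 196.0], [412.0, 243.0], [253.0, 218.0], [386.0, 456.0], [240.0, 431.0]]
```

Carton is at coder x ≈ -46…-48 mm, y ≈ 0, turned <0.01 rad: in tolerance. Now I'll shut the fingers and go above the trigger.

```bash
python3 -m handwheel '[[0,[0,0,-0.02],[0,0,0]],[0,[0,-0.002,-0.025],[0,0,0]],[0,[0,0,-0.025],[0,0,0]],[0,[0,0,-0.02],[0,0,0]],[0,[0,0,-0.007],[0,0,0]],[0,[0,0,0],[0,0,0]],[0,[0.03,0,0],[0,0,0]],[0,[0.03,0,0],[0,0,0]],[0,[0.03,0,0],[0,0,0]],[0,[0,0,0],[0,0,0]]]' 60
python3 -m handwheel '[[0,[0.015,0,0],[0,0,0]],[0,[0.01,0,0],[0,0,0]],[0,[0,0,0],[0,0,0]],[0,[0,0,0],[0,0,0]]]'
python3 st.py
python3 - <<'E'
from h import *
for n in ["side","wrist","top"]:
    im=ctrl.get_image(n); cv2.imwrite(f"pics/{n}18.png",im[:,:,::-1])
    if n=='side': crop(im,290,60,400,190,4.5,'pics/sc18.png')
E
```

```text
t: 25.1
tool_pos: [0.5883, -0.2711, 0.221]
tool_rot: [2.196, 0.063, -2.203]
contact_force: [-0.5, 0.2, -2.1]
opening: 0.0005
t: 25.43
tool_pos: [0.5932, -0.2733, 0.2058]
tool_rot: [2.206, 0.055, -2.185]
contact_force: [0.5, -0.0, 0.1]
opening: -0.0004
t 25.43 q [-0.55  0.13  1.58  0.    1.43  0.97] pos [ 0.5932 -0.2733  0.2058] rack [ 0.0023 -0.4008  0.2058] coder [0.0525 0.0012 0.2058]
F [ 0.5 -0.   0.1] open -0.00044359818306956533
[[0.01, 0.051, -0.999], [-0.001, -0.999, -0.051], [-1.0, 0.001, -0.01]]
```

View pics/sc18.png

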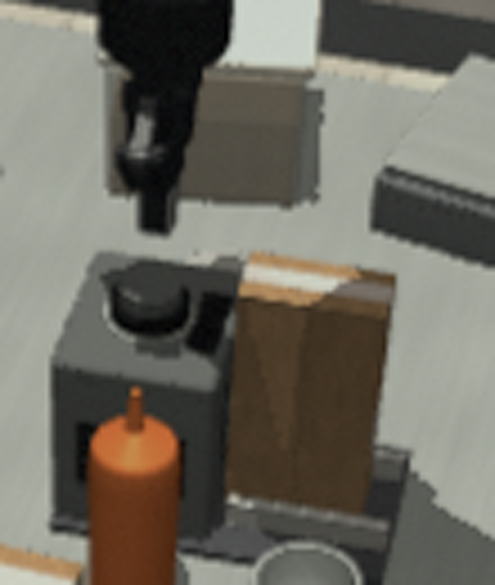

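View pics/wrist18.png

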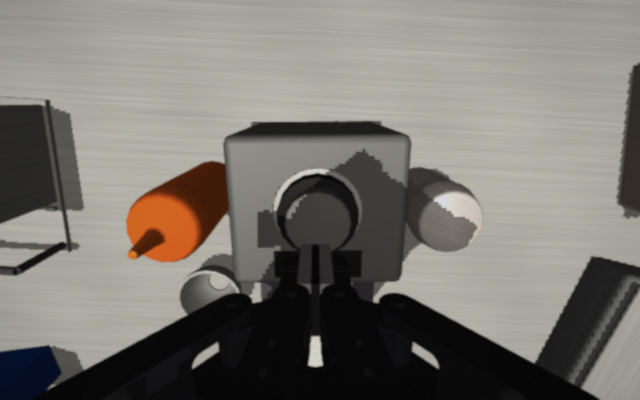

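The tip is centred over the cap (side crop (150,230) above cap (150,290)). I'll lower to just above it, then press gently.

```bash
python3 -m handwheel '[[0,[0.015,0,0],[0,0,0]],[0,[0.015,0,0],[0,0,0]],[0,[0.005,0,0],[0,0,0]],[0,[0,0,0],[0,0,0]],[0,[0,0,0],[0,0,0]]]'
python3 -m handwheel '[[0,[0.002,0,0],[0,0,0]],[0,[0.002,0,0],[0,0,0]],[0,[0.002,0,0],[0,0,0]],[0,[0,0,0],[0,0,0]],[0,[0,0,0],[0,0,0]]]'
python3 st.py
```

```text
t: 26.0
tool_pos: [0.5928, -0.2727, 0.1685]
tool_rot: [2.204, 0.057, -2.189]
contact_force: [-0.5, 0.3, 1.1]
opening: 0.0002
t: 26.42
tool_pos: [0.5936, -0.2732, 0.1644]
tool_rot: [2.206, 0.055, -2.185]
contact_force: [-1.0, 0.6, 1.4]
opening: -0.0001
t 26.42 q [-0.55  0.16  1.61  0.    1.36  0.97] pos [ 0.5936 -0.2732  0.1644] rack [ 0.0027 -0.4006  0.1644] coder [0.0529 0.0013 0.1644]
F [-1.   0.6  1.4] open -0.00010921540767873095
[[0.009, 0.051, -0.999], [-0.0, -0.999, -0.051], [-1.0, 0.001, -0.009]]
```

```bash
python3 -m handwheel '[[0,[0.002,0,0],[0,0,0]],[0,[0.002,0,0],[0,0,0]],[0,[0.002,0,0],[0,0,0]],[0,[0.001,0,0],[0,0,0]],[0,[0,0,0],[0,0,0]],[0,[0,0,0],[0,0,0]]]'
python3 st.py
```

```text
t: 26.92
tool_pos: [0.5938, -0.2733, 0.1574]
tool_rot: [2.206, 0.055, -2.185]
contact_force: [-0.8, -0.5, 2.0]
opening: 0.0002
t 26.92 q [-0.55  0.17  1.62  0.    1.35  0.97] pos [ 0.5938 -0.2733  0.1574] rack [ 0.0028 -0.4007  0.1574] coder [0.053  0.0012 0.1574]
F [-0.8 -0.5  2. ] open 0.00019681527973917985
[[0.01, 0.051, -0.999], [-0.0, -0.999, -0.051], [-1.0, 0.001, -0.009]]
```

```bash
python3 -m handwheel '[[0,[0.001,0,0],[0,0,0]],[0,[0,0,0],[0,0,0]],[0,[0,0,0],[0,0,0]]]'
python3 -m handwheel '[[0,[0.001,0,0],[0,0,0]],[0,[0,0,0],[0,0,0]],[0,[0,0,0],[0,0,0]]]'
```

```text
t: 27.17
tool_pos: [0.5938, -0.2732, 0.1563]
tool_rot: [2.206, 0.055, -2.185]
contact_force: [0.9, -0.2, 2.5]
opening: 0.0
t: 27.42
tool_pos: [0.5938, -0.2733, 0.1561]
tool_rot: [2.206, 0.055, -2.185]
contact_force: [-1.3, 0.0, 4.9]
opening: -0.0001
```

At the halfway stop (z 0.1561, 4.9 N). Hold it.

```bash
python3 -m handwheel '[[0,[0,0,0],[0,0,0]],[0,[0,0,0],[0,0,0]],[0,[0,0,0],[0,0,0]],[0,[0,0,0],[0,0,0]],[0,[0,0,0],[0,0,0]],[0,[0,0,0],[0,0,0]],[0,[0,0,0],[0,0,0]],[0,[0,0,0],[0,0,0]],[0,[0,0,0],[0,0,0]],[0,[0,0,0],[0,0,0]]]'
python3 -m handwheel '[[0,[0,0,0],[0,0,0]],[0,[0,0,0],[0,0,0]]]'
python3 - <<'E'
from h import *
im=ctrl.get_image('side'); crop(im,290,60,400,190,4.5,'pics/sc19.png')
E
```

```text
t: 28.25
tool_pos: [0.5938, -0.2733, 0.1561]
tool_rot: [2.206, 0.055, -2.185]
contact_force: [-1.4, 1.1, 6.1]
opening: 0.0003
t: 28.42
tool_pos: [0.5938, -0.2732, 0.156]
tool_rot: [2.206, 0.055, -2.185]
contact_force: [-1.9, 0.5, 4.7]
opening: 0.0002
```

View pics/sc19.png

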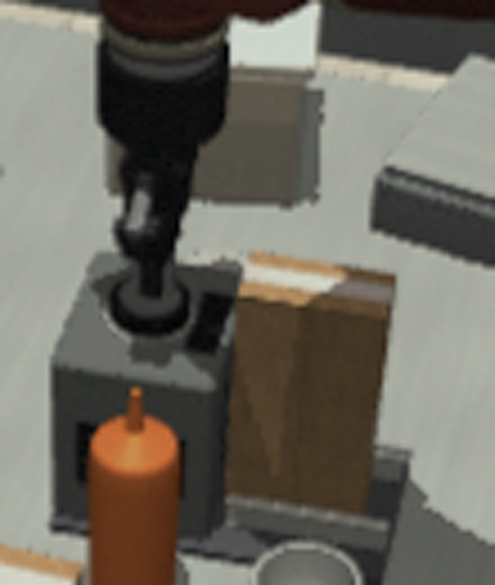

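Cap is down to the stop and the carton unmoved. Now the full press.

```bash
python3 -m handwheel '[[0,[0.003,0,0],[0,0,0]],[0,[0.003,0,0],[0,0,0]],[0,[0.003,0,0],[0,0,0]],[0,[0.002,0,0],[0,0,0]],[0,[0.001,0,0],[0,0,0]],[0,[0,0,0],[0,0,0]],[0,[0,0,0],[0,0,0]]]'
```

```text
t: 29.05
tool_pos: [0.5939, -0.2733, 0.1459]
tool_rot: [2.205, 0.055, -2.185]
contact_force: [-4.2, 2.1, 11.6]
opening: -0.0001
```

```bash
python3 -m handwheel '[[0,[0.001,0,0],[0,0,0]],[0,[0.001,0,0],[0,0,0]],[0,[0,0,0],[0,0,0]],[0,[0,0,0],[0,0,0]]]'
```

```text
t: 29.38
tool_pos: [0.5939, -0.2733, 0.1458]
tool_rot: [2.205, 0.055, -2.185]
contact_force: [-8.5, 3.7, 18.9]
opening: -0.0001
```

Hard stop confirmed (force up, no further travel). Release upward and back away.

```bash
python3 -m handwheel '[[0,[-0.006,0,0],[0,0,0]],[0,[-0.006,0,0],[0,0,0]],[0,[-0.008,0,0],[0,0,0]],[0,[-0.015,0,0],[0,0,0]],[0,[-0.03,0,0],[0,0,0]],[0,[-0.035,0,0],[0,0,0]],[0,[-0.035,0,0],[0,0,0]],[0,[-0.03,0,0],[0,0,0]],[0,[0,0,0],[0,0,0]],[0,[0,0,0],[0,0,0]]]'
python3 -m handwheel '[[0,[0,0,0.04],[0,0,0]],[0,[0,0,0.04],[0,0,0]],[0,[0,0,0.03],[0,0,0]],[0,[0,0,0],[0,0,0]],[0,[0,0,0],[0,0,0]],[0,[0,0,0],[0,0,0]],[0,[0,0,0],[0,0,0]]]'
python3 st.py
python3 - <<'E'
from h import *
for n in ["side","wrist","top"]:
    im=ctrl.get_image(n); cv2.imwrite(f"pics/{n}20.png",im[:,:,::-1])
    if n=='side': crop(im,200,60,420,350,2.0,'pics/sc20.png')
    if n=='wrist': crop(im,180,0,460,280,2.2,'pics/wc20.png')
E
```

```text
t: 30.22
tool_pos: [0.593, -0.2735, 0.3094]
tool_rot: [2.209, 0.053, -2.18]
contact_force: [0.6, -0.9, 0.3]
opening: -0.0001
t: 30.8
tool_pos: [0.4829, -0.2784, 0.3042]
tool_rot: [2.205, 0.057, -2.187]
contact_force: [0.6, 0.3, -0.6]
opening: 0.0001
t 30.80 q [-0.66 -0.15  1.68  0.01  1.6   0.86] pos [ 0.4829 -0.2784  0.3042] rack [-0.1079 -0.4072  0.3042] coder [-0.0579  0.0019  0.3042]
F [ 0.6  0.3 -0.6] open 0.00013413586278401894
[[0.008, 0.051, -0.999], [0.001, -0.999, -0.051], [-1.0, -0.001, -0.008]]
```

View pics/sc20.png

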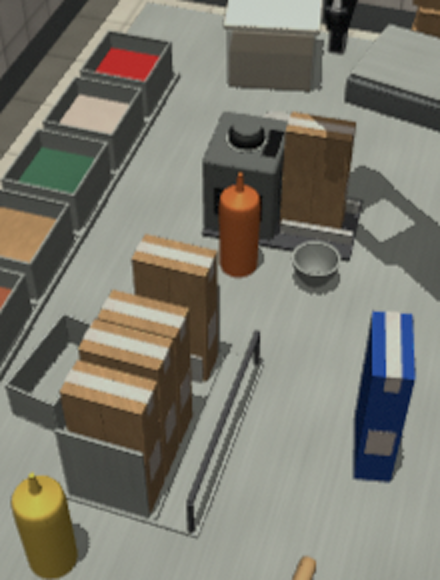

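View pics/wc20.png

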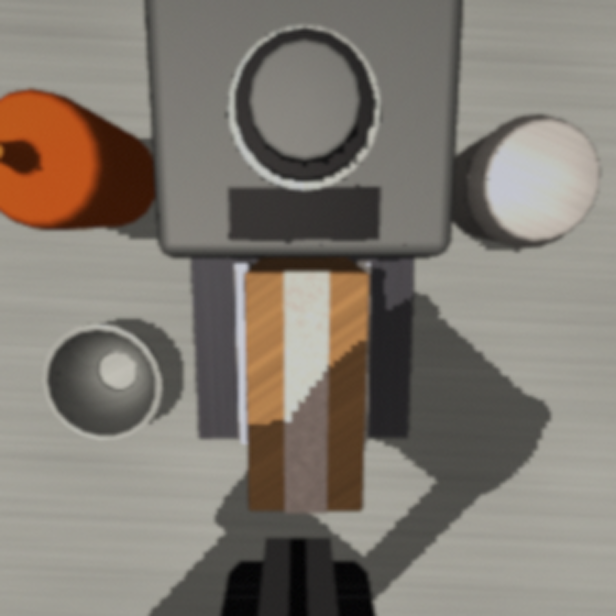

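View pics/top20.png

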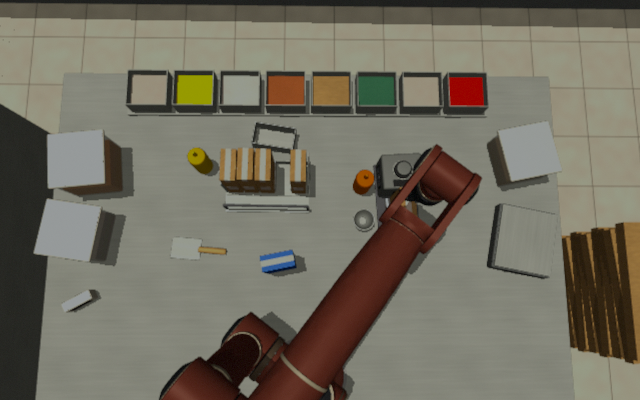

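Carton stands in the bay (wrist crop (305,390)), the cap is back up, the four cartons are upright, bystanders are where they were, and the arm is clear. Handing in.

Run:
```python
from station import ctrl
print(ctrl.finish_job())
```

```text
the job is handed in; nothing more can be done
None
```

I dated the carton and handed the job in at about 31 s. My last pictures look right, but the hand-in gives no verdict.

- **Carton:** The lowest one was in the rack's y = -49 mm slot. My first push stopped short of its balance point and it fell back upright. A second push left it leaning on the rail at a measured 0.67 rad. I then gripped its sides at the top end, lifted it out and stood it in the bay.
- **Trigger:** I held the halfway stop for about 1 s at about 5 N. I then pressed 10 mm further to the hard stop, reaching 18.9 N, and released it.

**Last checks:**
- Before the press, the carton stood at coder x of -46 to -48 mm and y of 0 to 1 mm, turned less than 0.01 rad. It looked the same in the final picture, though I did not measure it again.
- The trigger cap was back up, the gripper was clear, and the other four cartons were upright in their slots.
- The bystanders and the blue look-alike looked unmoved. The arm hid the shaker in the last top picture, but the wrist picture shows it standing in its place.

**One disagreement:** My fits of the coder's position from different pictures differed by 1 to 3 mm. The carton sat within its limits in both fits I checked it against.

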